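Ease the retaining clip off a solenoid valve with a forked wedge

ROBOT

A 6-joint arm with a two-finger parallel gripper is mounted at the origin on a cart in front of the work surface, level with it; the furniture and walls round the work are solid. World frame = base frame: x ahead of the robot, y to its left, z up, the work surface at z = 0. Lengths are in m, angles in degrees, forces in N, time in s.
With the tool pointing down it reaches from about 0.275 to 0.825 m from the base axis. Payload 5.2 kg.
Tool frame: the origin (TCP) lies midway between the tips of the shut fingers; the grasp point (between the pads) lies bot.pinch_z behind it (bot.pinch_z is the distance from the TCP to the grasp point, in m); z points along the fingers, y is the direction in which the jaws open and shut (so a half turn about z gives the same grasp; the last joint's range is limited). The gripper opens to 93 mm and grips with 3 to 60 N. Pads are 15 mm wide; open, the fingers measure 128 mm over their backs; the gripper's body (75 mm by 188 mm) begins 65 mm behind the grasp point.
Start: joints at [-81.062, 14.817, 87.949, -0, 77.235, -11.62], TCP at [0.193, -0.515, 0.219] pointing down, gripper open.
Joint ranges: [-179.93, 179.93], [-52.35, 119.4], [10.71, 147.94], [-69.91, 249.91], [12.55, 155.21], [-178.61, 178.61]. Speed limits (degrees/s): [147.25, 147.25, 180, 180, 180, 180].

INTERFACE

Orientations are given as [roll, pitch, yaw] about the fixed x, y, z axes, in that order (R = Rz(yaw) Ry(pitch) Rx(roll)).
In Python, from workcell import readout, optics, sign_off, bot gives the robot as it stands.
- The arm moves only by the tool step_arm, never from a script. Its argument "rows" is a list of rows, each an object of numbers: "tx", "ty", "tz": the shift along the tool's x, y, z in units of 0.12 m (1.0 is 0.12 m); "turn": the turn about the tool's z in units of pi/4 rad (1.0 is pi/4 rad). In form: [{"tx": .., "ty": .., "tz": .., "turn": ..}, ...]. A call has 1 to 8 rows; each row shifts and turns the commanded pose from where the row before left it, along the tool's axes as they then stand; what a row does not reach is not made up. A row lasts 1/12 s, in which the tool goes at most 41.7 mm and 7.16 degrees, less where a joint would pass 70% of its speed; a pose out of reach is approached as far as the arm can. A call with a number of a shift or a turn outside -1 to 1 is refused whole. A call with a gripper value outside its range is refused whole. "hand" is the gripper command: -1 is fully open, 1 is shut, values between are in proportion, set as the call begins (left out, the last holds). The fingers move at their own pace and stop on an object; "force" is the grip in N (left out, the last holds). Time passes only in rows, so rows that do not move let the fingers close. It gives the time, the measured TCP pose, the force and the opening at its end, in the units of the state.
- readout.state(): the state, without advancing time (a new reading comes with each control period).
- optics.read_camera(name): name is "scene" or "top" or "wrist"; returns the picture (400x640x3 uint8, red, green, blue); there is no depth.
- optics.camera_model(name): a dict with "fx", "fy", "cx", "cy" (pixels), "view" (4x4, takes a point from world to camera coordinates); the wrist camera has in their place "tool_from_camera" (4x4, takes a point from camera to tool coordinates, whose origin is the TCP and whose axes are the flange's). Camera axes: x right, y up, looking along -z (the intrinsics and any distortion apply to the point x, -y, -z); pixel columns grow to the right and rows downward; lengths in m; the calibration is good to about 2 mm. A picture is of the moment at which its call begins: read the wrist's pose just before it. camera_model takes no time and is no camera call.
- sign_off(): hands the job in, once; it reports no verdict.
The state is a dict: "time_s": time; "joint_pos": joint angles; "qd": joint speeds; "joint_torque": joint torques, N m; "eef_pos": TCP position; "orientation": TCP orientation; "ft_force": force on the tool from outside, world axes, zero at the start; "torque": the same for the moment, N m; "opening": opening from 0.0 (shut) to 1.0 (fully open).
Only numpy, scipy, OpenCV 4.12 (cv2) and the standard library are available. Lean on these libraries where they do the work, as an engineer would, in place of code of your own. Each camera call takes 0.05 s, during which the arm holds its last target.

TASK

The coil of the small solenoid valve in the machine vice is to be replaced, so take its spring clip off: with the forked wedge, feel for the gap between the clip and the plate under it and slide the tines in gently, either side of the stem, until the clip has spread and ridden up over the stem's shoulder and can be lifted off on the fork. Keep the gripper off the clip while it is on the stem, never force the clip or the valve (15 N at most), and leave the spare coil where it stands. Then lay the fork flat on the table and put the clip in the steel dish.

Things in the scene. Friction and masses are not known exactly. Their poses are not given: they have to be found in the camera images.
- clip: Dark flat spring clip, 2 mm thick: two sprung legs hinged at the rear, x -14 to +15, 36 mm wide over two upright ears (x -7 to 8, 9 mm high, outer faces at y +-18: hold it by these). Origin: underside, on the stem axis while fitted; x points to its rear. Fitted, its underside is 3.2 mm over the plate, front edges flush; 3 mm toes under the leg ends (inside the fork's slot). Leg ends face the robot
- fork: Forked steel wedge, black handle. Origin: under the handle at the place to hold it; x to the tips. Handle x -62 to 24, 21 mm wide, 31 high. Fork 29 mm wide, slot 17.6 mm wide from x 44 on; 11.5 mm thick to x 67, from there the top slopes down to 1.7 mm at the tips, x 109; the underside is flat throughout. Lies on the table, tips away from the robot; 0.13 to 0.2 kg. May shift in the grip
- fork_tip (a point): Point midway between the tips of the fork's two tines, at the underside: 109 mm ahead of the fork's origin along its x
- stem_foot (a point): Foot of the valve's upright steel stem, on the top face of the metal plate over the coil; x is the way to slide the fork in (away from the robot), z up. From here: brass washer 14 mm wide, 3.2 thick; groove 8.4 wide with the clip; shoulder 12.4 wide at 9 to 10 mm height; nose to 16.5 mm. Plate: x -15.5 to 19, y +-18.5. Readings err by 1 to 2 mm, too much for the gap: find it by touch
- valve: Brass solenoid valve with a black coil in a metal frame, held in the blue machine vice; fixed. Origin: centre of its underside, 77 mm below stem_foot; clamped at different heights. Wedging the clip up takes 5 to 10 N of push, most when the tips are 15 to 30 mm past the stem axis; with them 45 mm past it the clip lies loose on the fork over the shoulder. Over 15 N on clip or valve is too much
- dish: Shallow round steel dish for small parts, 110 mm across, 26 mm high, on the table; origin under its centre. Loose, 0.25 kg
- spare_coil: Black spare coil, a block 30 x 36 x 46 mm with a white peg on top, standing on the table in front of the vice; not to be moved. Origin: centre of its underside

How it is judged (in metres and radians):
On the way, in this order (a step that is already met when the one before it is completed fails the run):
1. the tines of the fork are under the clip, either side of the stem (x of fork_tip in the frame of stem_foot above -0.004 m and y of fork_tip in the frame of stem_foot between -0.007 and 0.007 m and z of fork_tip in the frame of stem_foot below 0.004 m), for 0.1 s.
2. the clip has been wedged up over the shoulder of the stem by the fork (z of clip in the frame of stem_foot above 0.0095 m and horizontal distance between clip and stem_foot below 0.012 m and contact force between fork and clip above 0.05 N), for 0.1 s.
At the end, for the whole second after the job is handed in: The clip lies at rest in the dish (its origin within 45 mm of the dish's axis and below 30 mm over its underside), the dish upright; the fork lies at rest flat on the table (horizontal distance between clip and dish below 0.045 m and z of clip in the frame of dish below 0.03 m and linear speed of each of clip, fork below 0.02 m/s and angle between dish's own z axis and vertical below 0.15 rad and height (world z) of fork below 0.01 m and angle between fork's own z axis and vertical below 0.12 rad); the robot touches nothing.
It fails at once if the gripper touches the clip while it is still on the stem (distance between clip and stem_foot below 0.022 m and contact force between the fingers and clip above 0.5 N).
It fails at once if the fork is forced against the clip with more than 15 N (contact force between fork and clip above 15 N).
It fails at once if the fork is forced against the valve with more than 15 N (contact force between fork and valve above 15 N).
It fails at once if the spare coil is knocked aside by more than 30 mm (distance of spare_coil from where it was at the start of the episode above 0.03 m).
It also fails if it takes over 67 s, if anything falls off the work surface, if the arm or the gripper's body presses on something with over 40 N, if the wrist force passes 120 N, or if a joint passes its speed limit or range.

## Working session

There is one attempt and no reset: what is moved stays moved. The work goes in short steps, Python scripts to look and compute and a tool call to move; the robot and the scene stay as the last step left them, time stands still between calls to the robot, and variables do not carry over. Pictures are saved under pics/ and viewed, and the job is handed in when it is done.

Besides the shell and the picture viewer there is one more tool, called after "Emit:" by a JSON object that holds its "name" and its "arguments". step_arm: Moves the arm, as the interface text tells. Its arguments: {"type":"object","properties":{"rows":{"type":"array"},"hand":{"type":"number"},"force":{"type":"number"}},"required":["rows"]}

```bash
mkdir -p pics; ls
cat > h.py <<'E'
import numpy as np, cv2
from workcell import readout, optics, sign_off, bot
def snap(name,fn):
    s=readout.state(); im=np.array(optics.read_camera(name)); cv2.imwrite('pics/'+fn,im[:,:,::-1]); return s,im
E
python3 - <<'E'
from h import *
print(readout.state()); print(bot.pinch_z,[a for a in dir(bot) if a[0]!='_'])
for n in ["scene","top","wrist"]:
    print(n,optics.camera_model(n)); snap(n,n+'0.png')
E
```

```text
pics
{'time_s': 0.0, 'joint_pos': array([-8.10634933e+01,  1.48584231e+01,  8.80096514e+01, -1.50087490e-03,
        7.72333632e+01, -1.16186267e+01]), 'qd': array([-0.05614383,  0.02218299,  0.00304663, -0.07930294, -0.05569572,
        0.01113943]), 'joint_torque': array([ 3.97332524e-04, -4.37305498e+01, -2.84003985e+01,  7.17797829e-02,
        4.12557798e-02, -1.48331760e-04]), 'eef_pos': array([ 0.19304721, -0.51444107,  0.21783554]), 'orientation': array([-1.79900346e+02, -1.89959647e-02,  2.05554499e+01]), 'ft_force': array([ 0.36286651,  0.53183049, -0.91410804]), 'torque': array([ 0.0038022 , -0.00632659,  0.02462641]), 'opening': 0.9977483817406801}
0.0188 ['IKError', 'pinch_z']
scene {'fx': 363.3562418681758, 'fy': 363.3562418681758, 'cx': 321.51828508760593, 'cy': 196.99103317632714, 'view': array([[-0.81134056, -0.58404186, -0.02493214,  0.42697098],
       [ 0.25186449, -0.38773766,  0.88669261, -0.20782532],
       [-0.52753273,  0.71313015,  0.46168669, -0.59068985],
       [ 0.        ,  0.        ,  0.        ,  1.        ]])}
top {'fx': 398.63861637752154, 'fy': 398.63861637752154, 'cx': 318.35956336039203, 'cy': 201.50209252364846, 'view': array([[-0.00949357, -0.99995324,  0.00184261, -0.01409212],
       [ 0.98360638, -0.0090065 ,  0.18010376, -0.54314643],
       [-0.18007874,  0.00352224,  0.98364589, -0.83008881],
       [ 0.        ,  0.        ,  0.        ,  1.        ]])}
wrist {'fx': 303.88222784901654, 'fy': 303.88222784901654, 'cx': 322.40977382708144, 'cy': 198.46310129688763, 'tool_from_camera': array([[-3.65603585e-04,  9.68588241e-01,  2.48669833e-01,
         6.81097735e-02],
       [ 9.99999042e-01,  6.86066983e-04, -1.20204841e-03,
        -2.15535791e-04],
       [-1.33489411e-03,  2.48669155e-01, -9.68587564e-01,
        -1.65992940e-01],
       [ 0.00000000e+00,  0.00000000e+00,  0.00000000e+00,
         1.00000000e+00]])}
```

View pics/scene0.png

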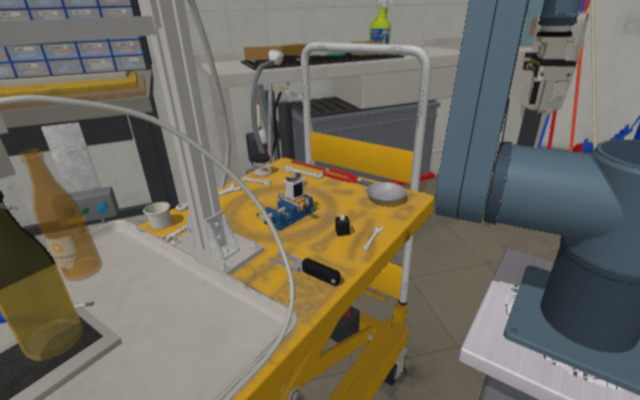

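View pics/top0.png

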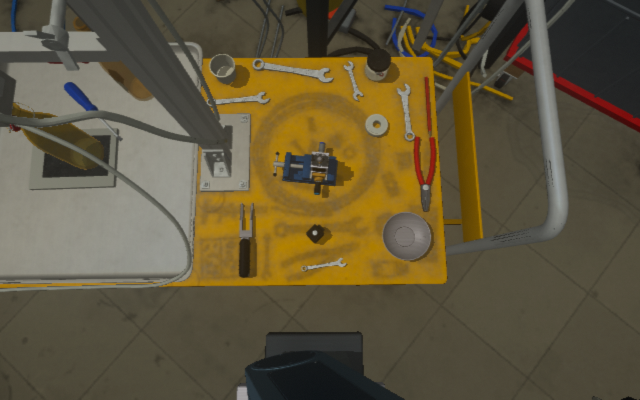

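View pics/wrist0.png

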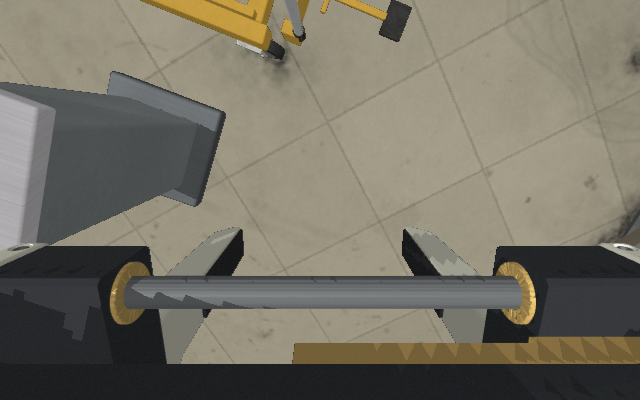

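The top view shows the handle at about (245,258) with its tips at (248,205), the vice and valve at about (320,165), the spare coil at (317,234) and the dish at (407,237). Next I'll enlarge and measure.

```bash
cat >> h.py <<'E'
from scipy.spatial.transform import Rotation as Rn
def tool_pose(s):
    T=np.eye(4); T[:3,:3]=Rn.from_euler('xyz',s['orientation'],degrees=True).as_matrix(); T[:3,3]=s['eef_pos']; return T
def ray(name,uv,s=None):
    m=optics.camera_model(name)
    d=np.array([(uv[0]-m['cx'])/m['fx'],-(uv[1]-m['cy'])/m['fy'],-1.0])
    C=np.linalg.inv(m['view']) if name!='wrist' else tool_pose(s)@m['tool_from_camera']
    return C[:3,3],C[:3,:3]@d
def onz(r,z):
    o,d=r; return o+d*(z-o[2])/d[2]
def tri(rs):
    A=0;b=0
    for o,d in rs:
        d=d/np.linalg.norm(d);P=np.eye(3)-np.outer(d,d);A=A+P;b=b+P@o
    p=np.linalg.solve(A,b); res=[np.linalg.norm((np.eye(3)-np.outer(d,d)/(d@d))@(p-o)) for o,d in rs]
    return p,res
def proj(name,p,s=None):
    m=optics.camera_model(name)
    V=m['view'] if name!='wrist' else np.linalg.inv(tool_pose(s)@m['tool_from_camera'])
    q=V[:3,:3]@p+V[:3,3]; return np.array([m['cx']-m['fx']*q[0]/q[2],m['cy']+m['fy']*q[1]/q[2]])
def crop(im,u0,v0,u1,v1,k,fn):
    cv2.imwrite('pics/'+fn,cv2.resize(im[v0:v1,u0:u1,::-1],None,fx=k,fy=k,interpolation=cv2.INTER_CUBIC))
E
python3 - <<'E'
from h import *
a=cv2.imread('pics/top0.png')[:,:,::-1];b=cv2.imread('pics/scene0.png')[:,:,::-1]
crop(a,225,135,355,285,4,'t1.png'); crop(b,240,160,360,290,4,'s1.png')
for n,uv,z in [('handle',(245,258),.03),('tips',(248,205),.0),('stem',(322,152),.1),('coil',(316,234),.046),('dish',(407,237),.02)]:
    print(n,onz(ray('top',uv),z))
E
```

```text
handle [0.42179021 0.14317729 0.03      ]
tips [0.5452455  0.14448883 0.        ]
stem [ 0.64058869 -0.02772721  0.1       ]
coil [ 0.4715636  -0.01333637  0.046     ]
dish [ 0.46551811 -0.21749781  0.02      ]
```

View pics/t1.png

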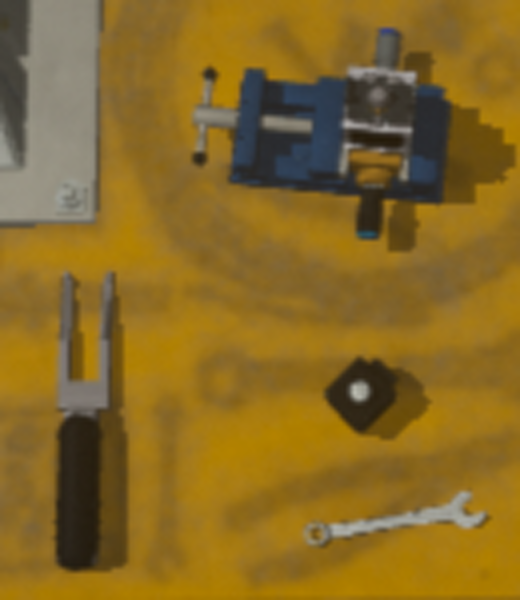

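View pics/s1.png

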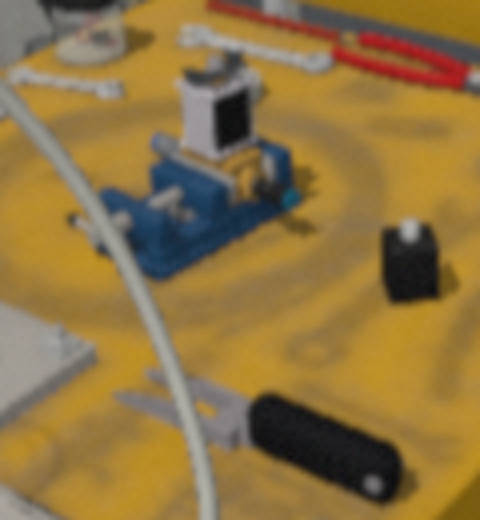

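Emit:
{"name": "step_arm", "arguments": {"rows": [{"turn": 0.1525,"tz": -0.17},{"turn": 0.1525,"tz": -0.17},{"turn": 0.1525,"tz": -0.17},{"tx": 0.2,"ty": -0.23},{"tx": 0.2,"ty": -0.23},{"tx": 0.2,"ty": -0.23},{"tx": 0.2,"ty": -0.23},{"tx": 0.2,"ty": -0.23}]}}

```text
$.rows[0]: bad value
```

Emit:
{"name": "step_arm", "arguments": {"rows": [{"tx": 0.2,"ty": -0.23},{"tx": 0.2,"ty": -0.23},{"tx": 0.2,"ty": -0.23},{"tx": 0.2,"ty": -0.23},{"tx": 0.2,"ty": -0.23},{"tx": 0.2,"ty": -0.23},{"tx": 0.2,"ty": -0.23},{"tx": 0.2,"ty": -0.23}]}}

```text
$.rows[0]: bad value
```

Emit:
{"name": "step_arm", "arguments": {"rows": [{"tx": 0.2,"ty": -0.23},{"tx": 0.2,"ty": -0.23},{"tx": 0.2,"ty": -0.23},{"tx": 0.2,"ty": -0.23},{"tx": 0.16,"ty": -0.2},{}]}}

```text
$.rows[0]: bad value
```

Run:
```python
from h import *
s,a=snap('wrist','w1.png'); print(s)
crop(a,200,100,440,300,3,'w1c.png')
```

```text
{'time_s': 0.15, 'joint_pos': array([-8.10624440e+01,  1.48507507e+01,  8.79937552e+01, -2.78146768e-04,
        7.72346076e+01, -1.16223900e+01]), 'qd': array([-0.08697561, -0.11132784, -0.10544086, -0.05834302,  0.04015304,
        0.05413195]), 'joint_torque': array([ 2.60788904e-03, -4.37639987e+01, -2.84234208e+01,  7.18662073e-02,
        3.79721518e-02, -9.12076712e-05]), 'eef_pos': array([ 0.19308544, -0.51457158,  0.21801895]), 'orientation': array([-1.79922454e+02, -1.56726504e-02,  2.05599971e+01]), 'ft_force': array([0.12398549, 0.70732398, 0.01057341]), 'torque': array([-0.00251897, -0.02082656,  0.01536121]), 'opening': 0.9981610461327652}
```

View pics/w1.png

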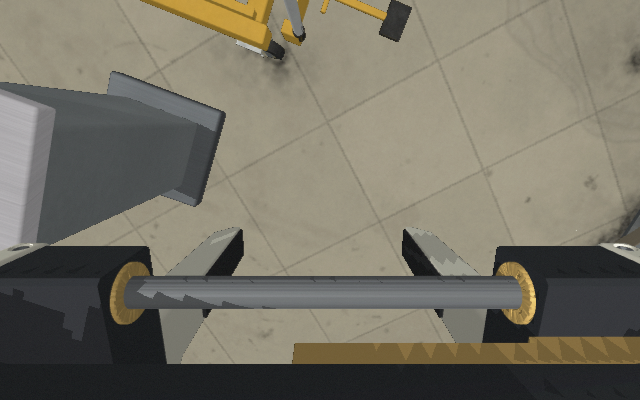

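The rows were refused, because every key has to be present, so the arm didn't move. The picture is unchanged and still shows only the floor. I'll resend them with all four keys.

Emit:
{"name": "step_arm", "arguments": {"rows": [{"tx": 0,"ty": 0,"tz": -0.17,"turn": 0.1525},{"tx": 0,"ty": 0,"tz": -0.17,"turn": 0.1525},{"tx": 0,"ty": 0,"tz": -0.17,"turn": 0.1525},{"tx": 0.2,"ty": -0.23,"tz": 0,"turn": 0},{"tx": 0.2,"ty": -0.23,"tz": 0,"turn": 0},{"tx": 0.2,"ty": -0.23,"tz": 0,"turn": 0},{"tx": 0.2,"ty": -0.23,"tz": 0,"turn": 0},{"tx": 0.2,"ty": -0.23,"tz": 0,"turn": 0}]}}

```text
time_s: 0.87
eef_pos: [0.3139, -0.3756, 0.2797]
orientation: [-180.0, -0.0, -0.1]
ft_force: [-0.1, -0.8, -0.5]
opening: 1.001
```

Emit:
{"name": "step_arm", "arguments": {"rows": [{"tx": 0.2,"ty": -0.23,"tz": 0,"turn": 0},{"tx": 0.2,"ty": -0.23,"tz": 0,"turn": 0},{"tx": 0.2,"ty": -0.23,"tz": 0,"turn": 0},{"tx": 0.2,"ty": -0.23,"tz": 0,"turn": 0},{"tx": 0.2,"ty": -0.23,"tz": 0,"turn": 0},{"tx": 0.2,"ty": -0.23,"tz": 0,"turn": 0},{"tx": 0.2,"ty": -0.23,"tz": 0,"turn": 0},{"tx": 0.2,"ty": -0.23,"tz": 0,"turn": 0}]}}

```text
time_s: 1.53
eef_pos: [0.5062, -0.1546, 0.2798]
orientation: [180.0, 0.0, -0.0]
ft_force: [1.2, 0.1, -0.3]
opening: 0.999
```

Emit:
{"name": "step_arm", "arguments": {"rows": [{"tx": 0.2,"ty": -0.23,"tz": 0,"turn": 0},{"tx": 0.2,"ty": -0.23,"tz": 0,"turn": 0},{"tx": 0.2,"ty": -0.23,"tz": 0,"turn": 0},{"tx": 0.2,"ty": -0.23,"tz": 0,"turn": 0},{"tx": 0.1,"ty": -0.1,"tz": 0,"turn": 0},{"tx": 0,"ty": 0,"tz": 0,"turn": 0},{"tx": 0,"ty": 0,"tz": 0,"turn": 0}]}}

```text
time_s: 2.12
eef_pos: [0.6134, -0.0333, 0.279]
orientation: [180.0, 0.1, 0.1]
ft_force: [0.4, 0.2, -0.4]
opening: 1.004
```

Run:
```python
from h import *
s,a=snap('wrist','w2.png'); print(s['eef_pos'],s['orientation'])
np.save('w2s.npy',s,allow_pickle=True)
```

```text
[ 0.61335165 -0.03330622  0.27903494] [1.79993441e+02 9.08186302e-02 8.98241608e-02]
```

View pics/w2.png

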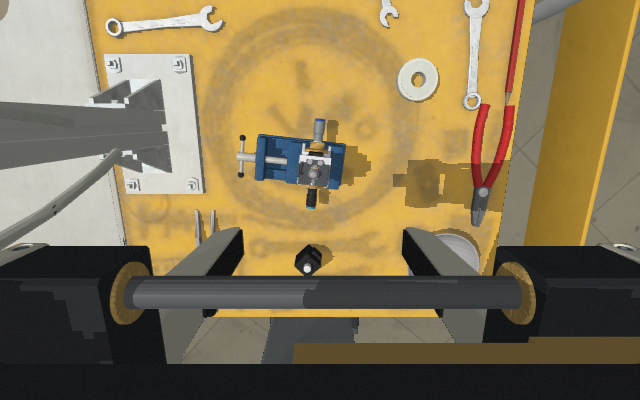

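The vice and valve are at (310,165), with the stem at about (314,173). The fork tips are at (205,225). I'll move in closer.

Emit:
{"name": "step_arm", "arguments": {"rows": [{"tx": -0.15,"ty": 0,"tz": 0.2,"turn": 0},{"tx": -0.15,"ty": 0,"tz": 0.2,"turn": 0},{"tx": -0.15,"ty": 0,"tz": 0.2,"turn": 0},{"tx": -0.15,"ty": 0,"tz": 0.2,"turn": 0},{"tx": 0,"ty": 0,"tz": 0,"turn": 0},{"tx": 0,"ty": 0,"tz": 0,"turn": 0}]}}

```text
time_s: 2.67
eef_pos: [0.5399, -0.0349, 0.1837]
orientation: [-180.0, 0.1, -0.2]
ft_force: [0.8, -0.7, 0.7]
opening: 0.999
```

Run:
```python
from h import *
s,a=snap('wrist','w3.png'); print(s['eef_pos'],s['orientation'])
np.save('w3s.npy',s,allow_pickle=True)
crop(a,220,70,400,220,4,'w3c.png')
```

```text
[ 0.53987811 -0.03489403  0.1837469 ] [-1.79977913e+02  1.12526070e-01 -1.57300270e-01]
```

Emit:
{"name": "step_arm", "arguments": {"rows": [{"tx": -0.25,"ty": -0.2,"tz": 0,"turn": 0},{"tx": -0.25,"ty": -0.2,"tz": 0,"turn": 0},{"tx": 0,"ty": 0,"tz": 0,"turn": 0},{"tx": 0,"ty": 0,"tz": 0,"turn": 0}]}}

```text
time_s: 3.05
eef_pos: [0.4832, 0.0143, 0.1865]
orientation: [179.9, -0.3, 0.0]
ft_force: [1.1, 0.4, 0.3]
opening: 1.003
```

Run:
```python
from h import *
s,a=snap('wrist','w4.png'); print(s['eef_pos'],s['orientation'])
np.save('w4s.npy',s,allow_pickle=True)
```

```text
[0.48318216 0.01425077 0.18654358] [ 1.79936562e+02 -3.06125193e-01  4.77055870e-02]
```

View pics/w3c.png

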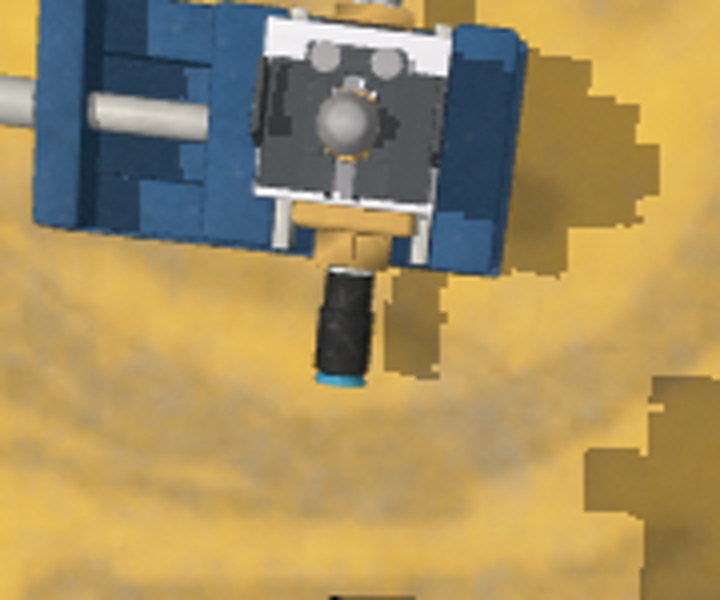

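View pics/w4.png

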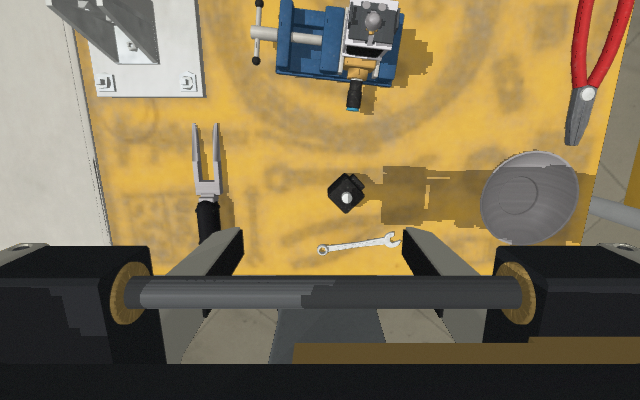

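Run:
```python
from h import *
a=cv2.imread('pics/w4.png')[:,:,::-1]
crop(a,330,0,420,85,8,'w4c.png')
a=cv2.imread('pics/w3.png')[:,:,::-1]
crop(a,275,70,345,140,8,'w3d.png')
```

```text
(no output)
```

View pics/w4c.png

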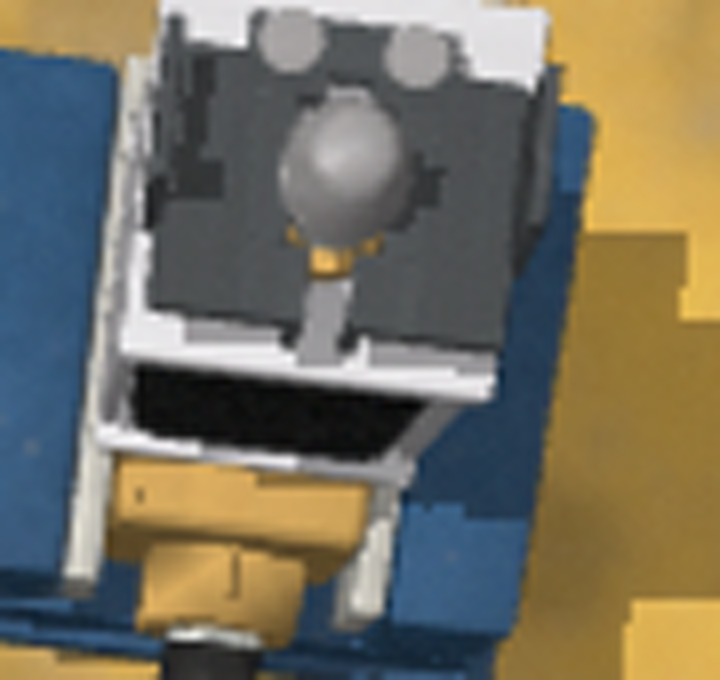

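View pics/w3d.png

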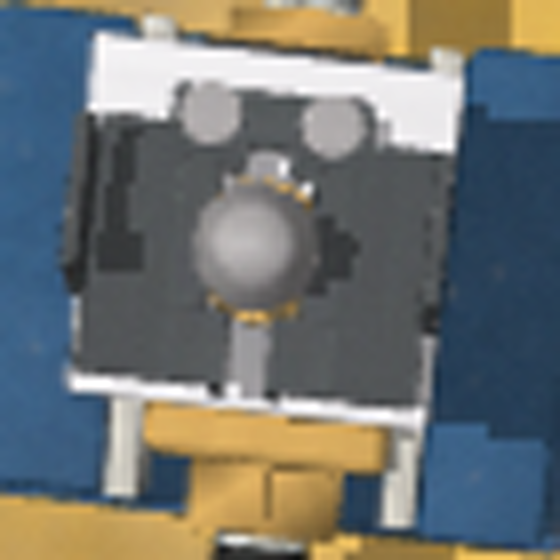

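Run:
```python
from h import *
s3=np.load('w3s.npy',allow_pickle=True).item();s4=np.load('w4s.npy',allow_pickle=True).item()
w3=lambda u,v: ray('wrist',(275+u/8-.44,70+v/8-.44),s3)
w4=lambda u,v: ray('wrist',(330+u/8-.44,v/8-.44),s4)
P={}
for n,a,b in [('nose',(250,238),(348,155)),('FL',(68,378),(122,345)),('FR',(427,408),(497,378)),('RR',(462,75),(548,12)),('hingeL',(210,112),(290,40)),('hingeR',(333,127),(417,55))]:
    p,r=tri([w3(*a),w4(*b)]); P[n]=p; print(n,p.round(4),np.round(r,4))
d=P['FR']-P['FL']; print('yaw',np.degrees(np.arctan2(d[0],-d[1])),np.linalg.norm(d))
z=.107
q=[onz(w3(*x),z) for x in [(68,378),(427,408),(462,75),(92,35)]]; print(np.round(q,4))
q=[onz(w4(*x),z) for x in [(122,345),(497,378),(548,12),(162,0)]]; print(np.round(q,4))
print(proj('top',P['nose']),proj('scene',P['nose']))
```

```text
nose [ 0.6235 -0.0228  0.1066] [0.0001 0.0001]
FL [ 0.6108 -0.0034  0.0934] [0.0002 0.0002]
FR [ 0.6077 -0.04    0.0943] [0.0002 0.0002]
RR [ 0.6396 -0.0433  0.0932] [0.0001 0.0001]
hingeL [ 0.6359 -0.0185  0.0971] [0. 0.]
hingeR [ 0.6345 -0.0305  0.0974] [0.0001 0.0001]
yaw -4.832227425773499 0.0366879927144502
[[ 0.6107 -0.005   0.107 ]
 [ 0.6078 -0.0396  0.107 ]
 [ 0.638  -0.0428  0.107 ]
 [ 0.6416 -0.0083  0.107 ]]
[[ 0.6075 -0.0026  0.107 ]
 [ 0.6047 -0.0374  0.107 ]
 [ 0.6348 -0.0403  0.107 ]
 [ 0.6357 -0.0057  0.107 ]]
[319.78915758 158.90048584] [293.56852249 175.43092311]
```

Run:
```python
from h import *
a=cv2.imread('pics/w4.png')[:,:,::-1]
crop(a,170,115,250,255,5,'w4f.png')
a=cv2.imread('pics/top0.png')[:,:,::-1]
crop(a,225,195,265,285,7,'t2.png')
```

```text
(no output)
```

View pics/w4f.png

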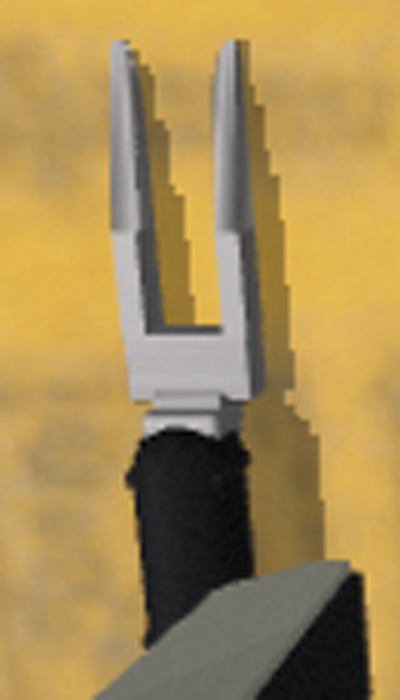

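View pics/t2.png

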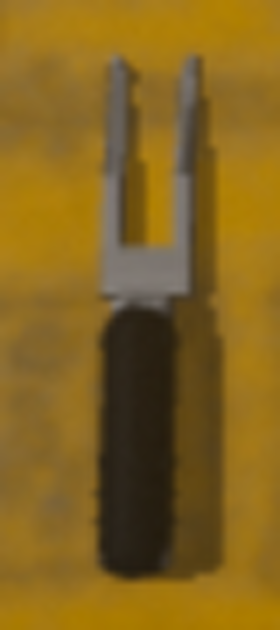

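Run:
```python
from h import *
s4=np.load('w4s.npy',allow_pickle=True).item()
w4=lambda u,v,z: onz(ray('wrist',(170+u/5-.4,115+v/5-.4),s4),z).round(4)
t=lambda u,v,z: onz(ray('top',(225+u/7-.4,195+v/7-.4)),z).round(4)
print('w tip',w4(179,42,.001),'tipL',w4(110,45,.001),'tipR',w4(248,45,.001))
print('w slope start',w4(111,228,.0115),w4(248,232,.0115)); print('slot end',w4(148,332,.0115),w4(220,328,.0115),'rear',w4(132,400,.0115),w4(252,398,.0115))
print('w handle',w4(140,500,.02),w4(255,500,.02))
print('t tip',t(154,58,.001),'slope',t(104,175,.0115),t(191,178,.0115),'slot',t(146,247,.0115),'rear',t(146,292,.0115),'hfront',t(141,312,.025),'hback',t(136,575,.015))
```

```text
w tip [0.5496 0.1451 0.001 ] tipL [0.5489 0.1606 0.001 ] tipR [0.5489 0.1296 0.001 ]
w slope start [0.5091 0.1602 0.0115] [0.5082 0.1295 0.0115]
slot end [0.4854 0.1542 0.0115] [0.4863 0.1377 0.0115] rear [0.4694 0.1595 0.0115] [0.4699 0.1318 0.0115]
w handle [0.448  0.1564 0.02  ] [0.4479 0.1301 0.02  ]
t tip [0.5501 0.1477 0.001 ] slope [0.5096 0.1612 0.0115] [0.5083 0.1328 0.0115] slot [0.4859 0.147  0.0115] rear [0.4713 0.1466 0.0115] hfront [0.4636 0.1456 0.025 ] hback [0.3813 0.1471 0.015 ]
```

Emit:
{"name": "step_arm", "arguments": {"rows": [{"tx": -0.0875,"ty": -0.275,"tz": 0,"turn": 0},{"tx": -0.0875,"ty": -0.275,"tz": 0,"turn": 0},{"tx": -0.0875,"ty": -0.275,"tz": 0,"turn": 0},{"tx": -0.0875,"ty": -0.275,"tz": 0,"turn": 0},{"tx": 0,"ty": 0,"tz": 0.3,"turn": 0},{"tx": 0,"ty": 0,"tz": 0.3,"turn": 0},{"tx": 0,"ty": 0,"tz": 0.3,"turn": 0},{"tx": 0,"ty": 0,"tz": 0,"turn": 0}]}}

```text
time_s: 3.77
eef_pos: [0.4379, 0.1456, 0.0714]
orientation: [180.0, 0.4, -0.0]
ft_force: [-1.2, -0.5, 0.7]
opening: 1.002
```

Run:
```python
from h import *
s,a=snap('wrist','w5.png'); print(s['eef_pos'],s['orientation'],s['ft_force'])
np.save('w5s.npy',s,allow_pickle=True)
```

```text
[0.43785988 0.14559115 0.07143374] [ 1.79950727e+02  4.41093568e-01 -3.94642994e-02] [-1.17616332 -0.47567385  0.6802071 ]
```

View pics/w5.png

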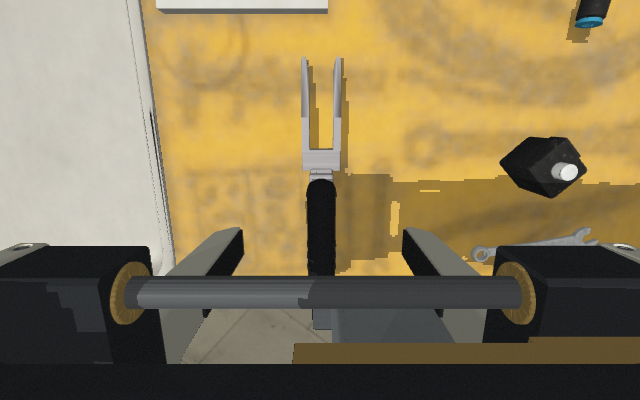

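The fork is centred in view at u≈321, between the fingers and aligned with the tool. I'll lower onto it and grip.

Emit:
{"name": "step_arm", "arguments": {"rows": [{"tx": 0.02,"ty": 0,"tz": 0.2,"turn": 0},{"tx": 0,"ty": 0,"tz": 0.2,"turn": 0},{"tx": 0,"ty": 0,"tz": 0.1,"turn": 0},{"tx": 0,"ty": 0,"tz": 0.05,"turn": 0},{"tx": 0,"ty": 0,"tz": 0,"turn": 0},{"tx": 0,"ty": 0,"tz": 0,"turn": 0}]}}

```text
time_s: 4.32
eef_pos: [0.4442, 0.146, 0.0115]
orientation: [-180.0, -0.2, -0.1]
ft_force: [0.0, -0.4, -0.9]
opening: 1.003
```

Run:
```python
from h import *
for i in range(1):
    s=readout.state(); print(s['eef_pos'],s['orientation'],s['ft_force'])
```

```text
[0.44416035 0.145953   0.01147088] [-1.79987360e+02 -1.73035697e-01 -6.43812577e-02] [ 0.02030779 -0.41193027 -0.9132483 ]
```

Emit:
{"name": "step_arm", "arguments": {"rows": [{"tx": 0,"ty": 0,"tz": 0.03,"turn": 0},{"tx": 0,"ty": 0,"tz": 0.03,"turn": 0},{"tx": 0,"ty": 0,"tz": 0,"turn": 0}]}}

```text
time_s: 4.57
eef_pos: [0.4422, 0.1461, 0.0029]
orientation: [-180.0, -0.0, -0.0]
ft_force: [-0.5, 0.1, -0.0]
opening: 1.003
```

Emit:
{"name": "step_arm", "arguments": {"hand": 1, "force": 55, "rows": [{"tx": 0,"ty": 0,"tz": 0,"turn": 0},{"tx": 0,"ty": 0,"tz": 0,"turn": 0},{"tx": 0,"ty": 0,"tz": 0,"turn": 0},{"tx": 0,"ty": 0,"tz": 0,"turn": 0},{"tx": 0,"ty": 0,"tz": 0,"turn": 0},{"tx": 0,"ty": 0,"tz": 0,"turn": 0},{"tx": 0,"ty": 0,"tz": 0,"turn": 0}]}}

```text
time_s: 5.15
eef_pos: [0.4419, 0.1461, 0.0027]
orientation: [-180.0, -0.0, -0.0]
ft_force: [-0.3, -0.0, -0.3]
opening: 0.549
```

Emit:
{"name": "step_arm", "arguments": {"rows": [{"tx": 0,"ty": 0,"tz": 0,"turn": 0},{"tx": 0,"ty": 0,"tz": 0,"turn": 0},{"tx": 0,"ty": 0,"tz": 0,"turn": 0},{"tx": 0,"ty": 0,"tz": 0,"turn": 0},{"tx": 0,"ty": 0,"tz": 0,"turn": 0},{"tx": 0,"ty": 0,"tz": 0,"turn": 0},{"tx": 0,"ty": 0,"tz": 0,"turn": 0},{"tx": 0,"ty": 0,"tz": 0,"turn": 0}]}}

```text
time_s: 5.82
eef_pos: [0.4419, 0.1461, 0.0026]
orientation: [-180.0, 0.0, -0.0]
ft_force: [0.1, 0.3, 0.4]
opening: 0.222
```

Emit:
{"name": "step_arm", "arguments": {"rows": [{"tx": 0,"ty": 0,"tz": 0,"turn": 0},{"tx": 0,"ty": 0,"tz": 0,"turn": 0},{"tx": 0,"ty": 0,"tz": -0.1,"turn": 0},{"tx": 0,"ty": 0,"tz": -0.2,"turn": 0},{"tx": 0,"ty": 0,"tz": -0.25,"turn": 0},{"tx": 0,"ty": 0,"tz": -0.25,"turn": 0},{"tx": 0,"ty": 0,"tz": -0.14,"turn": 0}]}}

```text
time_s: 6.4
eef_pos: [0.4428, 0.1462, 0.1181]
orientation: [-180.0, -0.2, -0.0]
ft_force: [-0.2, -0.2, -1.8]
opening: 0.219
```

Emit:
{"name": "step_arm", "arguments": {"rows": [{"tx": 0.05,"ty": 0.26,"tz": 0,"turn": 0},{"tx": 0.05,"ty": 0.26,"tz": 0,"turn": 0},{"tx": 0.05,"ty": 0.26,"tz": 0,"turn": 0},{"tx": 0.05,"ty": 0.26,"tz": 0,"turn": 0},{"tx": 0.05,"ty": 0.26,"tz": 0,"turn": 0},{"tx": 0,"ty": 0,"tz": 0,"turn": 0.122},{"tx": 0,"ty": 0,"tz": 0,"turn": 0},{"tx": 0,"ty": 0,"tz": 0,"turn": 0}]}}

```text
time_s: 7.07
eef_pos: [0.4712, -0.0099, 0.115]
orientation: [-180.0, 0.1, -5.5]
ft_force: [-0.3, 0.2, -2.2]
opening: 0.221
```

Run:
```python
from h import *
s,a=snap('wrist','w6.png'); print(s['eef_pos'],s['orientation'],s['ft_force'],s['opening'])
np.save('w6s.npy',s,allow_pickle=True)
crop(a,260,0,390,130,6,'w6c.png')
s,a=snap('scene','s6.png'); crop(a,240,140,360,240,6,'s6c.png')
```

```text
[ 0.47117565 -0.00990252  0.11500693] [-1.79967571e+02  8.19733136e-02 -5.46619126e+00] [-0.28596203  0.1839989  -2.23052487] 0.2214075772760806
```

View pics/w6c.png

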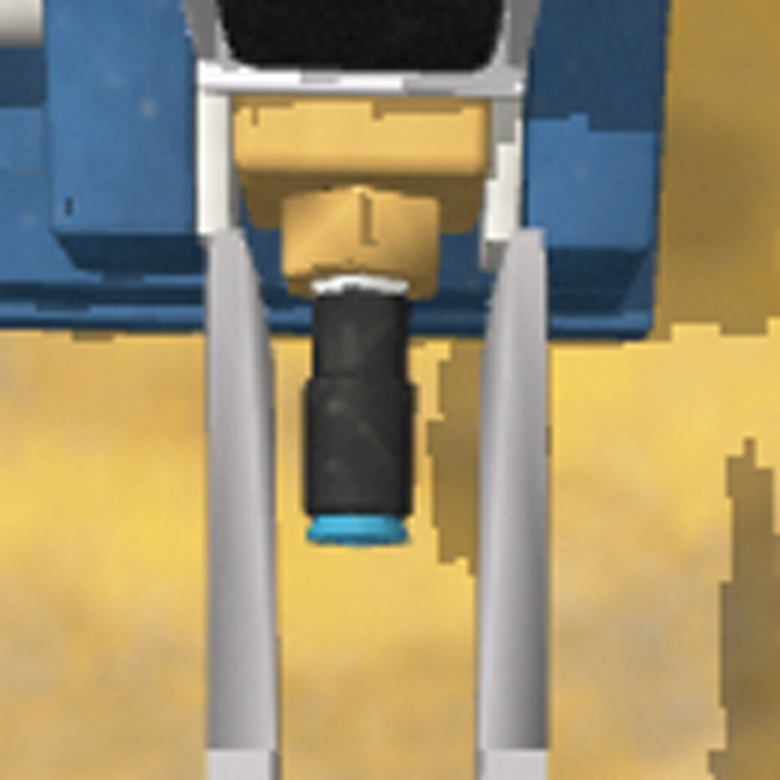

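View pics/s6c.png

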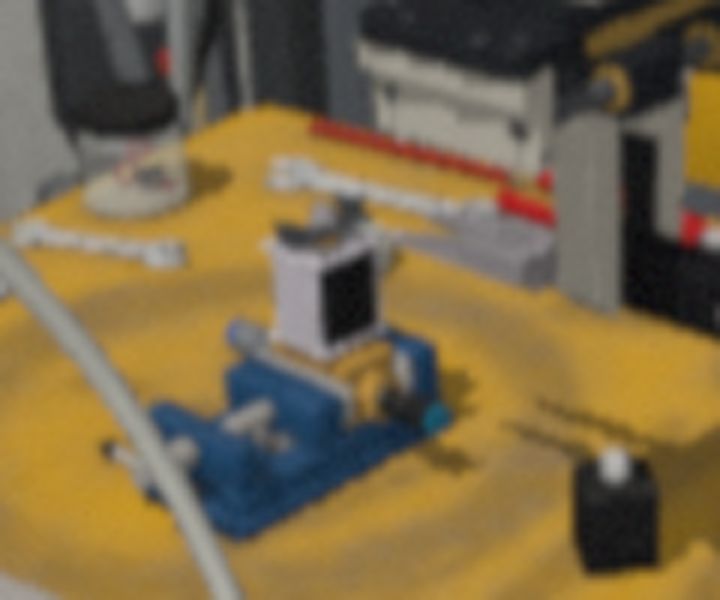

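Run:
```python
from h import *
s6=np.load('w6s.npy',allow_pickle=True).item();s3=np.load('w3s.npy',allow_pickle=True).item();s4=np.load('w4s.npy',allow_pickle=True).item()
zt=s6['eef_pos'][2]-.002
f=lambda u,v,z: onz(ray('wrist',(260+u/6-.4,v/6-.4),s6),z)
L=f(205,240,zt);R=f(547,240,zt);tip=f(376,231,zt)
i=f(478,560,zt+.004),f(275,560,zt+.004)
print('tip',tip,'width',np.linalg.norm(L-R)); T=tool_pose(s6); print('tip in tool',(np.linalg.inv(T)@np.r_[tip,1]))
mid1=(L+R)/2; b=(f(207,745,zt+.0115)+f(547,745,zt+.0115))/2; print('yaw fork',np.degrees(np.arctan2(mid1[1]-b[1],mid1[0]-b[0])),mid1,b)
# valve lower frame edge in w6 for yaw: 
p=f(198,62,.05);q=f(525,78,.05);print('frame yaw',np.degrees(np.arctan2(q[0]-p[0],-(q[1]-p[1]))), (p+q)/2,np.linalg.norm(p-q))
```

```text
tip [ 0.57888762 -0.02037277  0.11300693] width 0.02866078194194552
tip in tool [1.08222285e-01 1.63217421e-04 1.84507578e-03 1.00000000e+00]
yaw fork -5.381273372420269 [ 0.57820504 -0.02030798  0.11300693] [ 0.53741341 -0.01646549  0.12450693]
frame yaw -7.971959660332848 [ 0.6103946  -0.02179362  0.05      ] 0.03693742966988155
```

Emit:
{"name": "step_arm", "arguments": {"rows": [{"tx": 0,"ty": 0,"tz": 0,"turn": 0.014},{"tx": 0.1,"ty": -0.025,"tz": 0,"turn": 0},{"tx": 0.11,"ty": 0,"tz": 0,"turn": 0},{"tx": 0,"ty": 0,"tz": 0,"turn": 0},{"tx": 0,"ty": 0,"tz": 0,"turn": 0},{"tx": 0,"ty": 0,"tz": 0,"turn": 0}]}}

```text
time_s: 7.67
eef_pos: [0.4962, -0.0089, 0.1152]
orientation: [-180.0, 0.1, -6.1]
ft_force: [-0.1, 0.6, -2.2]
opening: 0.219
```

Run:
```python
from h import *
s,a=snap('wrist','w7.png'); print(s['eef_pos'],s['orientation'],s['ft_force'],s['opening'])
np.save('w7s.npy',s,allow_pickle=True)
crop(a,260,0,390,100,6,'w7c.png')
s,a=snap('top','t7.png'); crop(a,280,130,360,230,6,'t7c.png')
```

```text
[ 0.49623163 -0.00893807  0.11515959] [-1.79994382e+02  7.99164235e-02 -6.07404784e+00] [-0.12051166  0.59538671 -2.23646956] 0.21933172084907618
```

View pics/w7c.png

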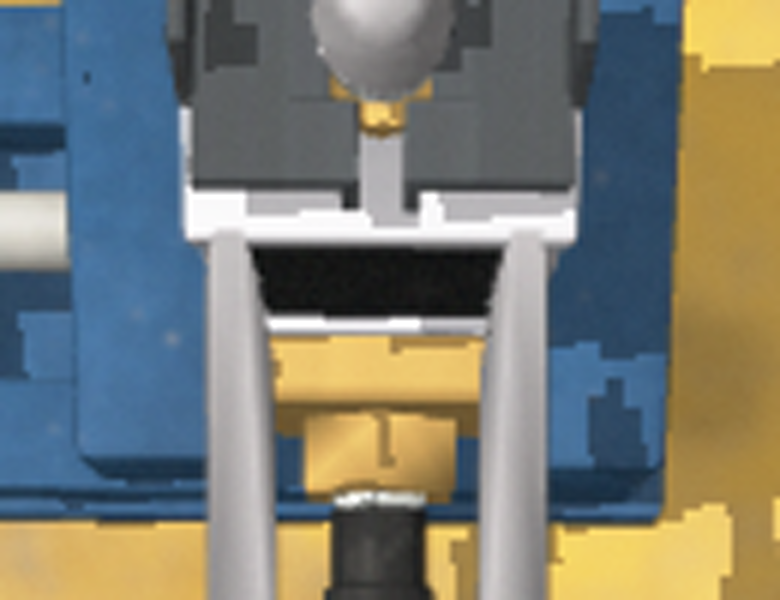

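View pics/t7c.png

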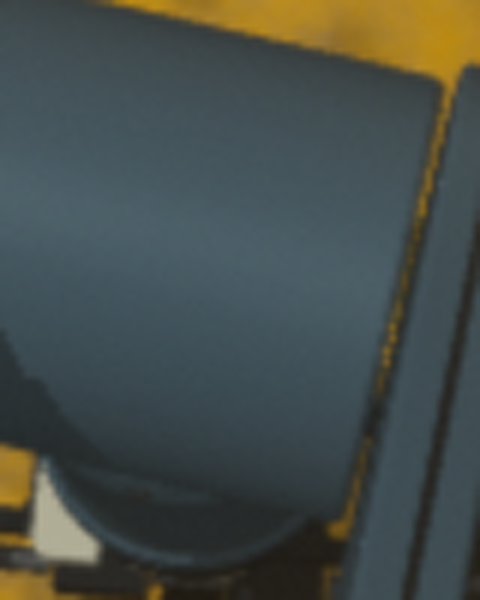

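The tines straddle the stem line. Fork centre is at u≈377 and stem/plate at ≈383 in the crop, about 0.5 mm of offset, and the plate edge is level, so yaw is good. Tips are about 5 mm short of the plate edge. Next I move over the clip's front and feel down for its top.

Emit:
{"name": "step_arm", "arguments": {"rows": [{"tx": 0.05,"ty": 0.005,"tz": 0,"turn": 0},{"tx": 0.05,"ty": 0,"tz": 0,"turn": 0},{"tx": 0,"ty": 0,"tz": 0.03,"turn": 0},{"tx": 0,"ty": 0,"tz": 0.03,"turn": 0},{"tx": 0,"ty": 0,"tz": 0,"turn": 0},{"tx": 0,"ty": 0,"tz": 0,"turn": 0},{"tx": 0,"ty": 0,"tz": 0,"turn": 0}]}}

```text
time_s: 8.35
eef_pos: [0.5088, -0.0115, 0.108]
orientation: [-180.0, 0.0, -6.2]
ft_force: [0.0, -0.4, -1.2]
opening: 0.222
```

Emit:
{"name": "step_arm", "arguments": {"rows": [{"tx": 0,"ty": 0,"tz": 0.005,"turn": 0},{"tx": 0,"ty": 0,"tz": 0,"turn": 0},{"tx": 0,"ty": 0,"tz": 0,"turn": 0}]}}

```text
time_s: 8.6
eef_pos: [0.5091, -0.0115, 0.1077]
orientation: [180.0, -0.0, -6.2]
ft_force: [-0.1, 0.1, -0.8]
opening: 0.224
```

Emit:
{"name": "step_arm", "arguments": {"rows": [{"tx": 0,"ty": 0,"tz": 0.005,"turn": 0},{"tx": 0,"ty": 0,"tz": 0,"turn": 0},{"tx": 0,"ty": 0,"tz": 0,"turn": 0}]}}

```text
time_s: 8.85
eef_pos: [0.5091, -0.0115, 0.1071]
orientation: [-180.0, -0.0, -6.2]
ft_force: [0.4, 0.2, -1.2]
opening: 0.222
```

Emit:
{"name": "step_arm", "arguments": {"rows": [{"tx": 0,"ty": 0,"tz": 0.005,"turn": 0},{"tx": 0,"ty": 0,"tz": 0,"turn": 0},{"tx": 0,"ty": 0,"tz": 0,"turn": 0}]}}

```text
time_s: 9.1
eef_pos: [0.509, -0.0115, 0.1064]
orientation: [-180.0, 0.0, -6.1]
ft_force: [0.4, 0.1, -1.9]
opening: 0.224
```

Emit:
{"name": "step_arm", "arguments": {"rows": [{"tx": 0,"ty": 0,"tz": 0.005,"turn": 0},{"tx": 0,"ty": 0,"tz": 0.005,"turn": 0},{"tx": 0,"ty": 0,"tz": 0,"turn": 0},{"tx": 0,"ty": 0,"tz": 0,"turn": 0}]}}

```text
time_s: 9.43
eef_pos: [0.509, -0.0115, 0.1052]
orientation: [-180.0, 0.0, -6.1]
ft_force: [-0.2, -0.2, -1.7]
opening: 0.224
```

Emit:
{"name": "step_arm", "arguments": {"rows": [{"tx": 0,"ty": 0,"tz": 0.005,"turn": 0},{"tx": 0,"ty": 0,"tz": 0,"turn": 0},{"tx": 0,"ty": 0,"tz": 0,"turn": 0}]}}

```text
time_s: 9.68
eef_pos: [0.509, -0.0115, 0.1046]
orientation: [-180.0, 0.0, -6.2]
ft_force: [1.0, 0.5, -1.8]
opening: 0.224
```

Emit:
{"name": "step_arm", "arguments": {"rows": [{"tx": 0,"ty": 0,"tz": 0.005,"turn": 0},{"tx": 0,"ty": 0,"tz": 0,"turn": 0},{"tx": 0,"ty": 0,"tz": 0,"turn": 0}]}}

```text
time_s: 9.93
eef_pos: [0.509, -0.0115, 0.104]
orientation: [-180.0, 0.0, -6.1]
ft_force: [-0.6, -0.7, -1.7]
opening: 0.221
```

Baseline is about -1.7 N. I'll keep feeling down, one step at a time from here.

Emit:
{"name": "step_arm", "arguments": {"rows": [{"tx": 0,"ty": 0,"tz": 0.005,"turn": 0},{"tx": 0,"ty": 0,"tz": 0,"turn": 0},{"tx": 0,"ty": 0,"tz": 0,"turn": 0}]}}

```text
time_s: 10.18
eef_pos: [0.509, -0.0115, 0.1034]
orientation: [-180.0, 0.0, -6.1]
ft_force: [-0.2, 0.3, -2.3]
opening: 0.224
```

Emit:
{"name": "step_arm", "arguments": {"rows": [{"tx": 0,"ty": 0,"tz": 0.005,"turn": 0},{"tx": 0,"ty": 0,"tz": 0,"turn": 0},{"tx": 0,"ty": 0,"tz": 0,"turn": 0}]}}

```text
time_s: 10.43
eef_pos: [0.509, -0.0115, 0.1028]
orientation: [-180.0, 0.0, -6.1]
ft_force: [1.3, 0.0, -2.7]
opening: 0.217
```

Emit:
{"name": "step_arm", "arguments": {"rows": [{"tx": 0,"ty": 0,"tz": 0.005,"turn": 0},{"tx": 0,"ty": 0,"tz": 0,"turn": 0},{"tx": 0,"ty": 0,"tz": 0,"turn": 0}]}}

```text
time_s: 10.68
eef_pos: [0.509, -0.0115, 0.1022]
orientation: [-180.0, 0.0, -6.1]
ft_force: [0.7, -0.7, -3.0]
opening: 0.222
```

```bash
python3 -c "
from h import *
s=readout.state();print(s['torque'],s['ft_force'],s['eef_pos'])"
```

```text
[0.00627727 0.02047134 0.02686693] [ 0.73546594 -0.7038388  -2.97118811] [ 0.50898423 -0.01149766  0.10220771]
```

Emit:
{"name": "step_arm", "arguments": {"rows": [{"tx": 0,"ty": 0,"tz": 0.005,"turn": 0},{"tx": 0,"ty": 0,"tz": 0,"turn": 0},{"tx": 0,"ty": 0,"tz": 0,"turn": 0}]}}

```text
time_s: 10.93
eef_pos: [0.5091, -0.0115, 0.1017]
orientation: [180.0, -0.0, -6.1]
ft_force: [0.2, 0.1, -1.4]
opening: 0.223
```

```bash
python3 -c "
from h import *
s=readout.state();print(s['torque'],s['ft_force'],s['eef_pos'])"
```

```text
[ 0.07578103 -0.04474789 -0.05932307] [ 0.24854186  0.12250059 -1.4017546 ] [ 0.50911415 -0.01152979  0.10169431]
```

Emit:
{"name": "step_arm", "arguments": {"rows": [{"tx": 0,"ty": 0,"tz": 0.004,"turn": 0},{"tx": 0,"ty": 0,"tz": 0,"turn": 0},{"tx": 0,"ty": 0,"tz": 0,"turn": 0}]}}

```text
time_s: 11.18
eef_pos: [0.5091, -0.0115, 0.1014]
orientation: [180.0, -0.0, -6.1]
ft_force: [-0.5, -0.4, 0.1]
opening: 0.22
```

```bash
python3 -c "
from h import *
s=readout.state();print(s['torque'],s['ft_force'],s['eef_pos'])"
```

```text
[ 0.01455301 -0.08104357  0.01666974] [-0.54704902 -0.39122568  0.14103905] [ 0.5091397  -0.01153652  0.10136335]
```

Emit:
{"name": "step_arm", "arguments": {"rows": [{"tx": 0,"ty": 0,"tz": 0.004,"turn": 0},{"tx": 0,"ty": 0,"tz": 0,"turn": 0},{"tx": 0,"ty": 0,"tz": 0,"turn": 0}]}}

```text
time_s: 11.43
eef_pos: [0.5091, -0.0115, 0.101]
orientation: [180.0, -0.0, -6.1]
ft_force: [-1.8, -0.0, 2.7]
opening: 0.224
```

```bash
python3 -c "
from h import *
s=readout.state();print(s['torque'],s['ft_force'],s['eef_pos'])"
```

```text
[ 0.04028898 -0.03200935 -0.02402233] [-1.83863708 -0.01609509  2.73484047] [ 0.50912272 -0.01154726  0.10095673]
```

Contact felt: fz went from about -1.8 to +2.7 N, starting near TCP z 0.1016. That puts the clip top at 0.0989 and the plate at ≈0.0937, which agrees with the vision result. I'll back out, drop to gap height (about 4.45 mm below contact) and slide in.

Emit:
{"name": "step_arm", "arguments": {"rows": [{"tx": 0,"ty": 0,"tz": -0.02,"turn": 0},{"tx": -0.06,"ty": 0,"tz": 0,"turn": 0},{"tx": -0.06,"ty": 0,"tz": 0,"turn": 0},{"tx": 0,"ty": 0,"tz": 0.05,"turn": 0},{"tx": 0,"ty": 0,"tz": 0,"turn": 0},{"tx": 0,"ty": 0,"tz": 0,"turn": 0},{"tx": 0,"ty": 0,"tz": 0,"turn": 0},{"tx": 0,"ty": 0,"tz": 0,"turn": 0}]}}

```text
time_s: 12.1
eef_pos: [0.495, -0.01, 0.0971]
orientation: [-180.0, -0.0, -6.2]
ft_force: [0.9, -0.1, -1.4]
opening: 0.22
```

Run:
```python
from h import *
s,a=snap('wrist','w8.png'); print(s['eef_pos'],s['orientation'],s['ft_force'],s['torque'])
crop(a,260,0,390,100,6,'w8c.png')
s,a=snap('scene','s8.png'); crop(a,270,160,350,230,8,'s8c.png')
```

```text
[ 0.49497821 -0.01004816  0.09708298] [-1.79999885e+02 -8.74203249e-03 -6.15315879e+00] [ 0.87677237 -0.10926142 -1.41697983] [0.08742194 0.01750876 0.00989067]
```

View pics/w8c.png

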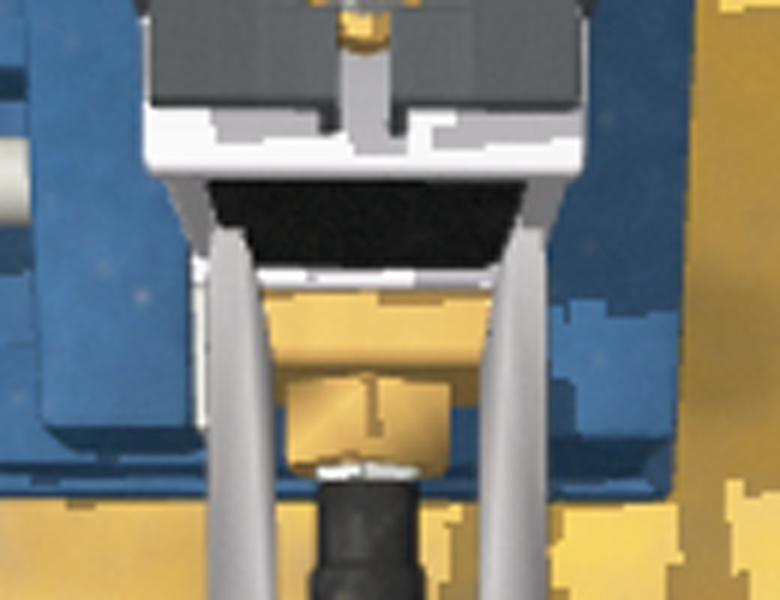

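View pics/s8c.png

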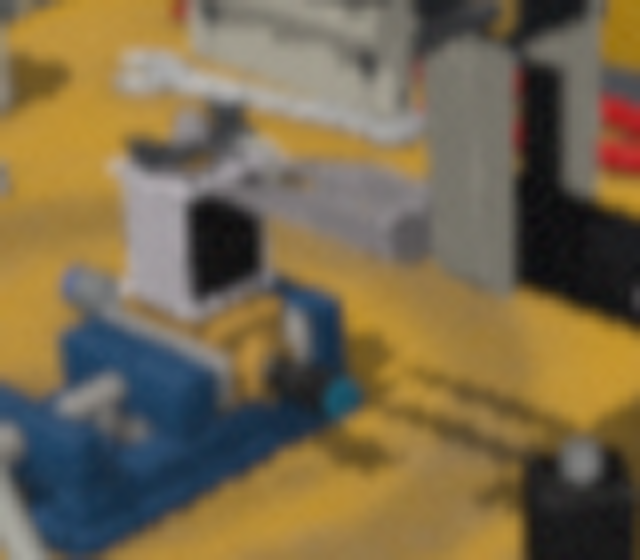

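At matching height the plate and clip centre is at u≈365 against the fork's 378, so the fork is about 1.1 mm too far right. I'll correct that and advance gently.

Emit:
{"name": "step_arm", "arguments": {"rows": [{"tx": 0,"ty": -0.009,"tz": 0,"turn": 0},{"tx": 0.025,"ty": 0,"tz": 0,"turn": 0},{"tx": 0.02,"ty": 0,"tz": 0,"turn": 0},{"tx": 0,"ty": 0,"tz": 0,"turn": 0},{"tx": 0,"ty": 0,"tz": 0,"turn": 0}]}}

```text
time_s: 12.62
eef_pos: [0.5005, -0.0095, 0.0971]
orientation: [180.0, -0.0, -6.1]
ft_force: [0.3, 0.2, -2.0]
opening: 0.22
```

Run:
```python
from h import *
s,a=snap('wrist','w9.png'); print(s['eef_pos'],s['orientation'],s['ft_force'],s['torque'])
crop(a,260,0,390,100,6,'w9c.png')
```

```text
[ 0.50052245 -0.00952034  0.09709929] [ 1.79999394e+02 -9.42581595e-03 -6.14959590e+00] [ 0.25867553  0.20260557 -2.02054641] [ 0.02217466 -0.01500767 -0.03614353]
```

View pics/w9c.png

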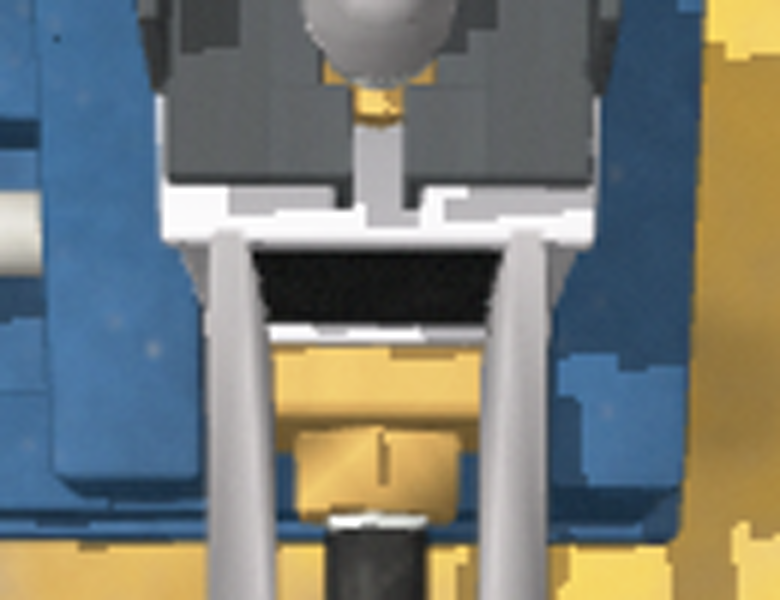

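The fork is now centred: plate at 377.5, fork at 377.5, stem at 378. The tips are at the plate's front edge, so I'll feel forward in small steps.

Emit:
{"name": "step_arm", "arguments": {"rows": [{"tx": 0.01,"ty": 0,"tz": 0,"turn": 0},{"tx": 0,"ty": 0,"tz": 0,"turn": 0},{"tx": 0,"ty": 0,"tz": 0,"turn": 0}]}}

```text
time_s: 12.92
eef_pos: [0.5014, -0.0096, 0.0971]
orientation: [180.0, 0.0, -6.2]
ft_force: [-0.2, 0.5, -3.0]
opening: 0.221
```

Emit:
{"name": "step_arm", "arguments": {"rows": [{"tx": 0.01,"ty": 0,"tz": 0,"turn": 0},{"tx": 0,"ty": 0,"tz": 0,"turn": 0},{"tx": 0,"ty": 0,"tz": 0,"turn": 0}]}}

```text
time_s: 13.17
eef_pos: [0.5027, -0.0098, 0.0971]
orientation: [180.0, -0.0, -6.1]
ft_force: [-0.4, -0.2, -2.5]
opening: 0.225
```

Emit:
{"name": "step_arm", "arguments": {"rows": [{"tx": 0.01,"ty": 0,"tz": 0,"turn": 0},{"tx": 0,"ty": 0,"tz": 0,"turn": 0},{"tx": 0,"ty": 0,"tz": 0,"turn": 0}]}}

```text
time_s: 13.42
eef_pos: [0.5039, -0.0099, 0.0971]
orientation: [180.0, -0.0, -6.1]
ft_force: [-0.7, 0.7, -2.0]
opening: 0.222
```

Emit:
{"name": "step_arm", "arguments": {"rows": [{"tx": 0.01,"ty": 0,"tz": 0,"turn": 0},{"tx": 0,"ty": 0,"tz": 0,"turn": 0},{"tx": 0,"ty": 0,"tz": 0,"turn": 0}]}}

```text
time_s: 13.67
eef_pos: [0.5051, -0.01, 0.0971]
orientation: [180.0, -0.0, -6.1]
ft_force: [-0.3, -0.3, -1.1]
opening: 0.217
```

Run:
```python
from h import *
s,a=snap('wrist','w10.png'); print(s['eef_pos'],s['orientation'],s['ft_force'],s['torque'])
crop(a,260,0,390,100,6,'w10c.png')
```

```text
[ 0.50507906 -0.01000814  0.09711242] [ 1.79999200e+02 -4.07235607e-03 -6.14901379e+00] [-0.26667166 -0.27848883 -1.13229922] [ 0.05858738 -0.02882317 -0.05382868]
```

View pics/w10c.png

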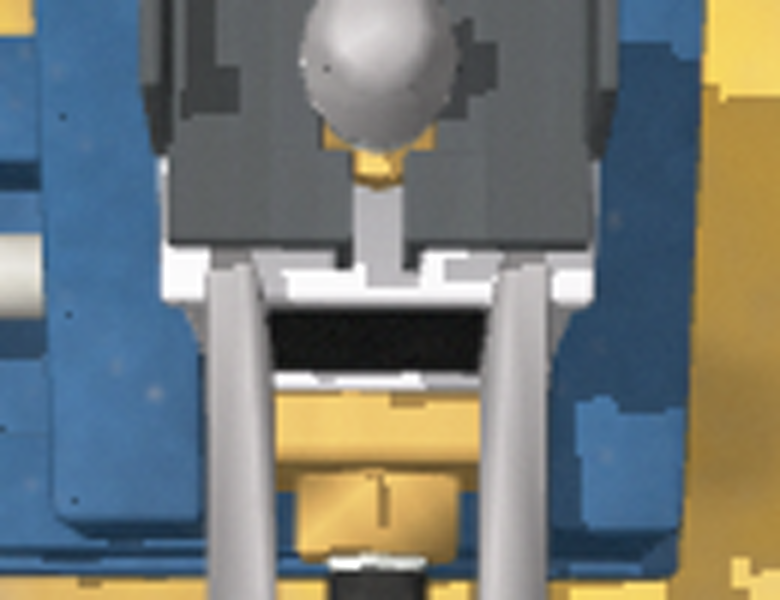

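The tips are over the plate at row ~262, with the clip front at row ~245 and no force. I'll keep going.

Emit:
{"name": "step_arm", "arguments": {"rows": [{"tx": 0.008,"ty": 0,"tz": 0,"turn": 0},{"tx": 0,"ty": 0,"tz": 0,"turn": 0},{"tx": 0,"ty": 0,"tz": 0,"turn": 0}]}}

```text
time_s: 13.97
eef_pos: [0.506, -0.0101, 0.0971]
orientation: [180.0, -0.0, -6.1]
ft_force: [-0.2, -0.6, -1.8]
opening: 0.221
```

Emit:
{"name": "step_arm", "arguments": {"rows": [{"tx": 0.008,"ty": 0,"tz": 0,"turn": 0},{"tx": 0,"ty": 0,"tz": 0,"turn": 0},{"tx": 0,"ty": 0,"tz": 0,"turn": 0}]}}

```text
time_s: 14.22
eef_pos: [0.507, -0.0102, 0.0971]
orientation: [180.0, -0.0, -6.2]
ft_force: [0.3, -0.9, -2.5]
opening: 0.223
```

Emit:
{"name": "step_arm", "arguments": {"rows": [{"tx": 0.008,"ty": 0,"tz": 0,"turn": 0},{"tx": 0,"ty": 0,"tz": 0,"turn": 0},{"tx": 0,"ty": 0,"tz": 0,"turn": 0}]}}

```text
time_s: 14.47
eef_pos: [0.5079, -0.0103, 0.0971]
orientation: [180.0, -0.0, -6.1]
ft_force: [-0.6, 0.1, -2.0]
opening: 0.221
```

Emit:
{"name": "step_arm", "arguments": {"rows": [{"tx": 0.008,"ty": 0,"tz": 0,"turn": 0},{"tx": 0,"ty": 0,"tz": 0,"turn": 0},{"tx": 0,"ty": 0,"tz": 0,"turn": 0}]}}

```text
time_s: 14.72
eef_pos: [0.5089, -0.0104, 0.0971]
orientation: [180.0, -0.0, -6.1]
ft_force: [-0.1, 0.7, -2.4]
opening: 0.222
```

Run:
```python
from h import *
s,a=snap('wrist','w11.png'); print(s['eef_pos'],s['orientation'],s['ft_force'],s['torque'])
crop(a,260,0,390,100,6,'w11c.png')
```

```text
[ 0.50889698 -0.01043602  0.09711274] [ 1.79998332e+02 -4.39918649e-03 -6.14951967e+00] [-0.14348757  0.70735258 -2.39090914] [ 0.07501366 -0.06604663 -0.00957931]
```

View pics/w11c.png

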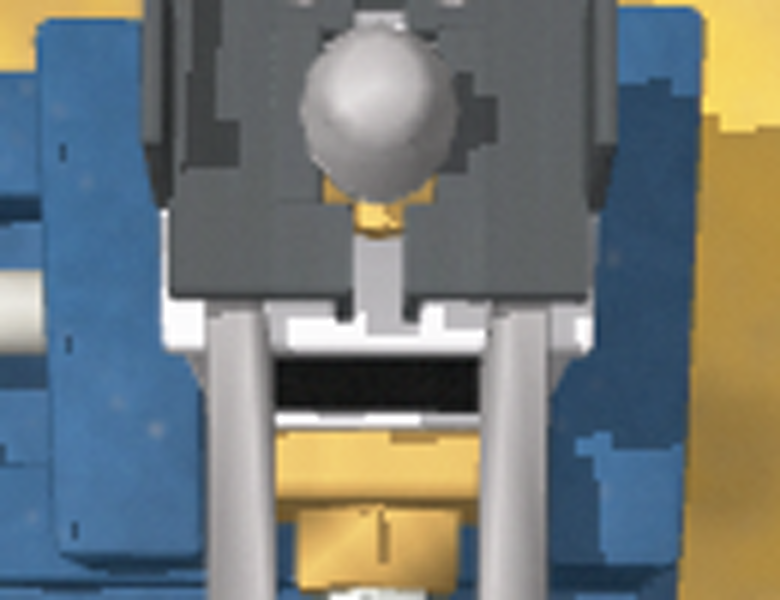

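Both tines have slid under the clip front with no force. I'll advance into the wedging range and watch fx.

Emit:
{"name": "step_arm", "arguments": {"rows": [{"tx": 0.01,"ty": 0,"tz": 0,"turn": 0},{"tx": 0.01,"ty": 0,"tz": 0,"turn": 0},{"tx": 0,"ty": 0,"tz": 0,"turn": 0},{"tx": 0,"ty": 0,"tz": 0,"turn": 0}]}}

```text
time_s: 15.1
eef_pos: [0.5113, -0.0107, 0.0971]
orientation: [-180.0, -0.0, -6.1]
ft_force: [0.8, 0.1, -2.4]
opening: 0.215
```

Emit:
{"name": "step_arm", "arguments": {"rows": [{"tx": 0.01,"ty": 0,"tz": 0,"turn": 0},{"tx": 0.01,"ty": 0,"tz": 0,"turn": 0},{"tx": 0,"ty": 0,"tz": 0,"turn": 0},{"tx": 0,"ty": 0,"tz": 0,"turn": 0}]}}

```text
time_s: 15.43
eef_pos: [0.5137, -0.0109, 0.0971]
orientation: [-180.0, -0.0, -6.1]
ft_force: [-0.3, 0.2, -1.6]
opening: 0.223
```

Emit:
{"name": "step_arm", "arguments": {"rows": [{"tx": 0.01,"ty": 0,"tz": 0,"turn": 0},{"tx": 0.01,"ty": 0,"tz": 0,"turn": 0},{"tx": 0,"ty": 0,"tz": 0,"turn": 0},{"tx": 0,"ty": 0,"tz": 0,"turn": 0}]}}

```text
time_s: 15.77
eef_pos: [0.5161, -0.0112, 0.0971]
orientation: [-180.0, -0.0, -6.2]
ft_force: [0.0, 1.1, -2.2]
opening: 0.222
```

Emit:
{"name": "step_arm", "arguments": {"rows": [{"tx": 0.01,"ty": 0,"tz": 0,"turn": 0},{"tx": 0.01,"ty": 0,"tz": 0,"turn": 0},{"tx": 0,"ty": 0,"tz": 0,"turn": 0},{"tx": 0,"ty": 0,"tz": 0,"turn": 0}]}}

```text
time_s: 16.1
eef_pos: [0.5185, -0.0115, 0.0971]
orientation: [180.0, -0.0, -6.2]
ft_force: [-0.4, -1.2, -2.5]
opening: 0.218
```

Run:
```python
from h import *
s,a=snap('wrist','w12.png'); print(s['eef_pos'],s['orientation'],s['ft_force'],s['torque'])
crop(a,260,0,390,100,6,'w12c.png')
```

```text
[ 0.518477   -0.01146086  0.09710003] [ 1.79999949e+02 -4.01452622e-03 -6.15134297e+00] [-0.35336683 -1.20985666 -2.48193339] [ 0.0058067  -0.00162201 -0.03441658]
```

View pics/w12c.png

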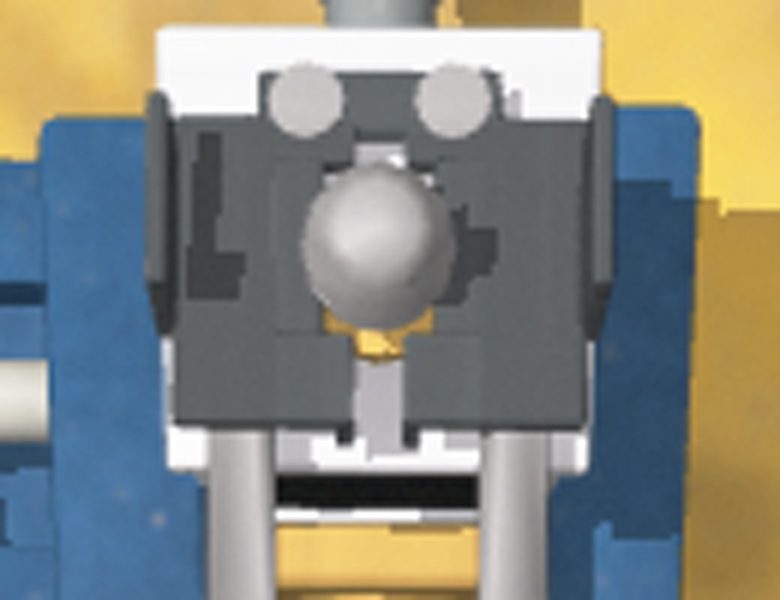

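The tines are under the clip with the tips near the stem axis, centred (slot edges 275 and 480, stem at 378). I'll carry on.

Emit:
{"name": "step_arm", "arguments": {"rows": [{"tx": 0.01,"ty": 0,"tz": 0,"turn": 0},{"tx": 0.01,"ty": 0,"tz": 0,"turn": 0},{"tx": 0.01,"ty": 0,"tz": 0,"turn": 0},{"tx": 0,"ty": 0,"tz": 0,"turn": 0},{"tx": 0,"ty": 0,"tz": 0,"turn": 0}]}}

```text
time_s: 16.57
eef_pos: [0.5221, -0.0119, 0.0971]
orientation: [180.0, -0.0, -6.1]
ft_force: [-0.3, -0.5, -2.0]
opening: 0.222
```

Emit:
{"name": "step_arm", "arguments": {"rows": [{"tx": 0.01,"ty": 0,"tz": 0,"turn": 0},{"tx": 0.01,"ty": 0,"tz": 0,"turn": 0},{"tx": 0,"ty": 0,"tz": 0,"turn": 0},{"tx": 0,"ty": 0,"tz": 0,"turn": 0}]}}

```text
time_s: 16.9
eef_pos: [0.5244, -0.0121, 0.0971]
orientation: [-180.0, 0.0, -6.2]
ft_force: [-0.6, 0.8, -1.0]
opening: 0.22
```

Emit:
{"name": "step_arm", "arguments": {"rows": [{"tx": 0.01,"ty": 0,"tz": 0,"turn": 0},{"tx": 0.01,"ty": 0,"tz": 0,"turn": 0},{"tx": 0,"ty": 0,"tz": 0,"turn": 0},{"tx": 0,"ty": 0,"tz": 0,"turn": 0}]}}

```text
time_s: 17.23
eef_pos: [0.5267, -0.0123, 0.097]
orientation: [-180.0, 0.0, -6.1]
ft_force: [0.9, 0.4, -2.1]
opening: 0.226
```

Emit:
{"name": "step_arm", "arguments": {"rows": [{"tx": 0.01,"ty": 0,"tz": 0,"turn": 0},{"tx": 0.01,"ty": 0,"tz": 0,"turn": 0},{"tx": 0,"ty": 0,"tz": 0,"turn": 0},{"tx": 0,"ty": 0,"tz": 0,"turn": 0}]}}

```text
time_s: 17.57
eef_pos: [0.5289, -0.0125, 0.0969]
orientation: [-180.0, 0.0, -6.1]
ft_force: [-1.2, -0.0, -3.3]
opening: 0.225
```

Emit:
{"name": "step_arm", "arguments": {"rows": [{"tx": 0.01,"ty": 0,"tz": 0,"turn": 0},{"tx": 0.01,"ty": 0,"tz": 0,"turn": 0},{"tx": 0,"ty": 0,"tz": 0,"turn": 0},{"tx": 0,"ty": 0,"tz": 0,"turn": 0}]}}

```text
time_s: 17.9
eef_pos: [0.5305, -0.0126, 0.0969]
orientation: [-180.0, 0.1, -6.1]
ft_force: [-4.8, 1.0, -0.3]
opening: 0.224
```

Emit:
{"name": "step_arm", "arguments": {"rows": [{"tx": 0.01,"ty": 0,"tz": 0,"turn": 0},{"tx": 0.01,"ty": 0,"tz": 0,"turn": 0},{"tx": 0,"ty": 0,"tz": 0,"turn": 0},{"tx": 0,"ty": 0,"tz": 0,"turn": 0}]}}

```text
time_s: 18.23
eef_pos: [0.5323, -0.0128, 0.0968]
orientation: [-180.0, 0.2, -6.1]
ft_force: [-7.1, 0.7, 0.7]
opening: 0.223
```

Run:
```python
from h import *
s,a=snap('wrist','w13.png'); print(s['eef_pos'],s['orientation'],s['ft_force'],s['torque'])
crop(a,250,0,400,150,5,'w13c.png')
s,a=snap('scene','s13.png'); crop(a,270,160,350,230,8,'s13c.png')
```

```text
[ 0.532312   -0.01278697  0.09684543] [-179.99204976    0.18641666   -6.13636979] [-7.05065047  0.73688581  0.71562036] [ 0.10770373  1.07254055 -0.03293299]
```

View pics/w13c.png

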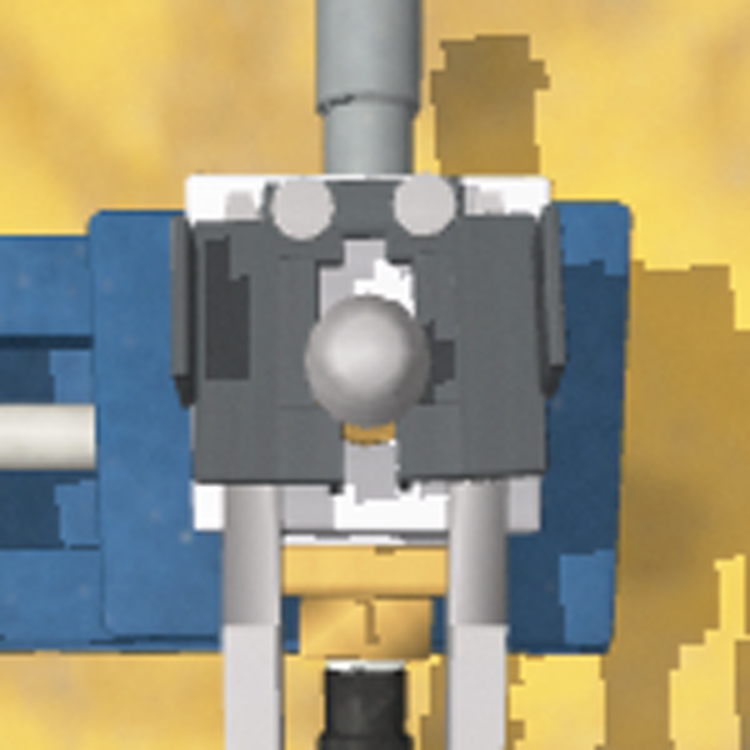

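View pics/s13c.png

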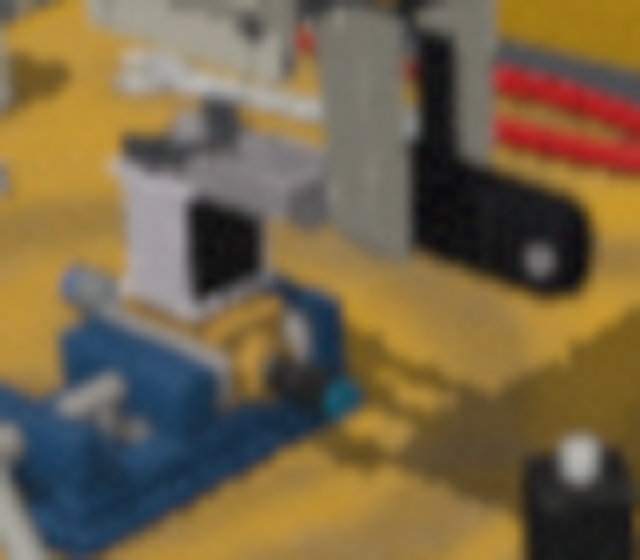

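The clip is spreading: its legs have moved apart and up, at a 7 N push with the tips about 13 mm past the axis. I'll use smaller increments now.

Emit:
{"name": "step_arm", "arguments": {"rows": [{"tx": 0.008,"ty": 0,"tz": 0,"turn": 0},{"tx": 0.008,"ty": 0,"tz": 0,"turn": 0},{"tx": 0,"ty": 0,"tz": 0,"turn": 0},{"tx": 0,"ty": 0,"tz": 0,"turn": 0}]}}

```text
time_s: 18.67
eef_pos: [0.5338, -0.0129, 0.0968]
orientation: [-180.0, 0.2, -6.1]
ft_force: [-9.0, 1.1, 1.3]
opening: 0.225
```

Emit:
{"name": "step_arm", "arguments": {"rows": [{"tx": 0.008,"ty": 0,"tz": 0,"turn": 0},{"tx": 0.008,"ty": 0,"tz": 0,"turn": 0},{"tx": 0,"ty": 0,"tz": 0,"turn": 0},{"tx": 0,"ty": 0,"tz": 0,"turn": 0}]}}

```text
time_s: 19.0
eef_pos: [0.5352, -0.013, 0.0968]
orientation: [-180.0, 0.3, -6.1]
ft_force: [-10.9, 0.8, 2.4]
opening: 0.221
```

Run:
```python
from h import *
s=readout.state(); print(s['eef_pos'],s['orientation'],s['ft_force'],s['torque'])
```

```text
[ 0.53520934 -0.01300069  0.09681462] [-179.98523131    0.28644933   -6.13015407] [-10.85970457   0.8227225    2.37178886] [0.15377925 1.42163309 0.02006736]
```

fz has turned upward by about 4 N while the tool has nosed down about 0.3°, so the tips are bearing on the plate. I'll ease up 0.5 mm.

Emit:
{"name": "step_arm", "arguments": {"rows": [{"tx": 0,"ty": 0,"tz": -0.004,"turn": 0},{"tx": 0,"ty": 0,"tz": 0,"turn": 0},{"tx": 0,"ty": 0,"tz": 0,"turn": 0}]}}

```text
time_s: 19.25
eef_pos: [0.5352, -0.013, 0.097]
orientation: [-180.0, 0.3, -6.1]
ft_force: [-8.7, 1.2, 0.8]
opening: 0.222
```

Run:
```python
from h import *
s,a=snap('wrist','w14.png'); print(s['eef_pos'],s['orientation'],s['ft_force'],s['torque'])
crop(a,250,20,400,150,5,'w14c.png')
```

```text
[ 0.53522054 -0.01298708  0.09698821] [-179.98071812    0.29259498   -6.13413876] [-8.69323026  1.22033497  0.81614011] [0.07408202 1.29361901 0.03261031]
```

View pics/w14c.png

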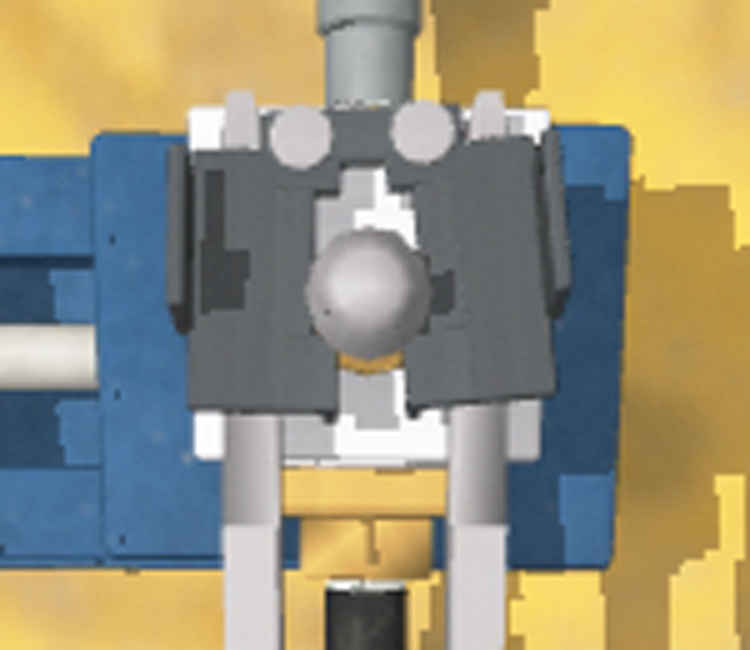

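The tips now show behind the clip, past the hinge, about 19 mm past the axis. Push fell to 8.7 N. I'll ease up a little more and continue.

Emit:
{"name": "step_arm", "arguments": {"rows": [{"tx": 0,"ty": 0,"tz": -0.004,"turn": 0},{"tx": 0.006,"ty": 0,"tz": 0,"turn": 0},{"tx": 0.006,"ty": 0,"tz": 0,"turn": 0},{"tx": 0,"ty": 0,"tz": 0,"turn": 0},{"tx": 0,"ty": 0,"tz": 0,"turn": 0}]}}

```text
time_s: 19.72
eef_pos: [0.54, -0.0139, 0.0983]
orientation: [180.0, -0.1, -6.2]
ft_force: [0.4, -0.2, -2.3]
opening: 0.22
```

Emit:
{"name": "step_arm", "arguments": {"rows": [{"tx": 0.006,"ty": 0,"tz": 0,"turn": 0},{"tx": 0.006,"ty": 0,"tz": 0,"turn": 0},{"tx": 0,"ty": 0,"tz": 0,"turn": 0},{"tx": 0,"ty": 0,"tz": 0,"turn": 0}]}}

```text
time_s: 20.05
eef_pos: [0.5411, -0.014, 0.0983]
orientation: [180.0, -0.1, -6.2]
ft_force: [-0.4, -0.7, -2.8]
opening: 0.222
```

The push dropped to about 0 at once. I'll look before doing anything else.

Run:
```python
from h import *
s,a=snap('wrist','w15.png'); print(s['eef_pos'],s['orientation'],s['ft_force'],s['torque'])
crop(a,250,20,400,150,5,'w15c.png')
s,a=snap('scene','s15.png'); crop(a,270,160,350,230,8,'s15c.png')
```

```text
[ 0.54113887 -0.01398959  0.0982509 ] [ 1.79993263e+02 -6.52415585e-02 -6.15260834e+00] [-0.43147937 -0.65394334 -2.84884634] [0.0293067  0.0193216  0.00533355]
```

View pics/w15c.png

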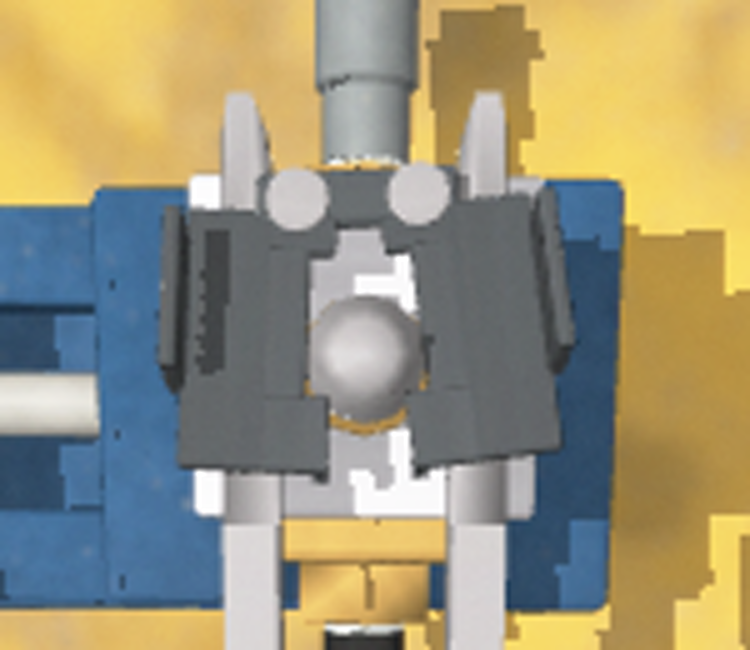

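View pics/s15c.png

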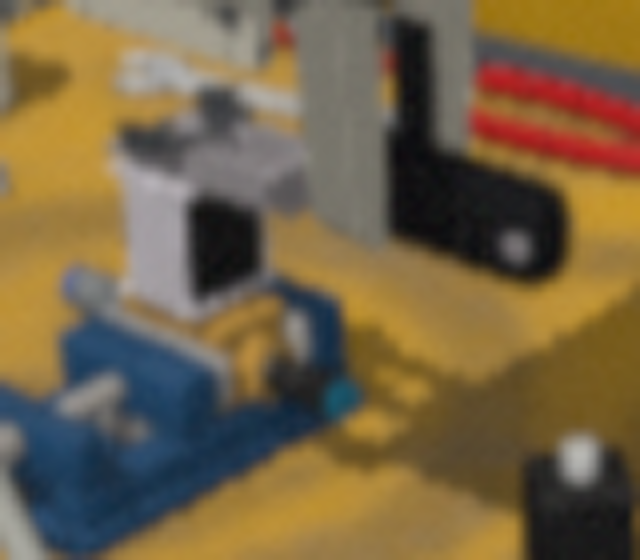

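The clip has spread and popped up, with the stem between its open legs and the tips about 25 mm past the axis. I'll continue to about 45 mm past.

Emit:
{"name": "step_arm", "arguments": {"rows": [{"tx": 0.01,"ty": 0,"tz": 0,"turn": 0},{"tx": 0.01,"ty": 0,"tz": 0,"turn": 0},{"tx": 0.01,"ty": 0,"tz": 0,"turn": 0},{"tx": 0,"ty": 0,"tz": 0,"turn": 0},{"tx": 0,"ty": 0,"tz": 0,"turn": 0}]}}

```text
time_s: 20.57
eef_pos: [0.5442, -0.0142, 0.098]
orientation: [-180.0, -0.0, -6.2]
ft_force: [0.0, -0.4, -3.3]
opening: 0.222
```

Emit:
{"name": "step_arm", "arguments": {"rows": [{"tx": 0.01,"ty": 0,"tz": 0,"turn": 0},{"tx": 0.01,"ty": 0,"tz": 0,"turn": 0},{"tx": 0.01,"ty": 0,"tz": 0,"turn": 0},{"tx": 0,"ty": 0,"tz": 0,"turn": 0},{"tx": 0,"ty": 0,"tz": 0,"turn": 0}]}}

```text
time_s: 20.98
eef_pos: [0.548, -0.0147, 0.0981]
orientation: [180.0, -0.0, -6.1]
ft_force: [-0.0, 0.1, -2.6]
opening: 0.223
```

Emit:
{"name": "step_arm", "arguments": {"rows": [{"tx": 0.01,"ty": 0,"tz": 0,"turn": 0},{"tx": 0.01,"ty": 0,"tz": 0,"turn": 0},{"tx": 0.01,"ty": 0,"tz": 0,"turn": 0},{"tx": 0,"ty": 0,"tz": 0,"turn": 0},{"tx": 0,"ty": 0,"tz": 0,"turn": 0}]}}

```text
time_s: 21.4
eef_pos: [0.5515, -0.015, 0.0981]
orientation: [180.0, -0.0, -6.2]
ft_force: [0.2, -0.7, -2.9]
opening: 0.223
```

Run:
```python
from h import *
s,a=snap('wrist','w16.png'); print(s['eef_pos'],s['orientation'],s['ft_force'],s['torque'])
crop(a,250,20,400,150,5,'w16c.png')
```

```text
[ 0.5515202  -0.01504818  0.09809438] [ 1.79997094e+02 -2.09054748e-02 -6.15316763e+00] [ 0.21485885 -0.73609659 -2.93679041] [0.09988993 0.02142038 0.01321284]
```

View pics/w16c.png

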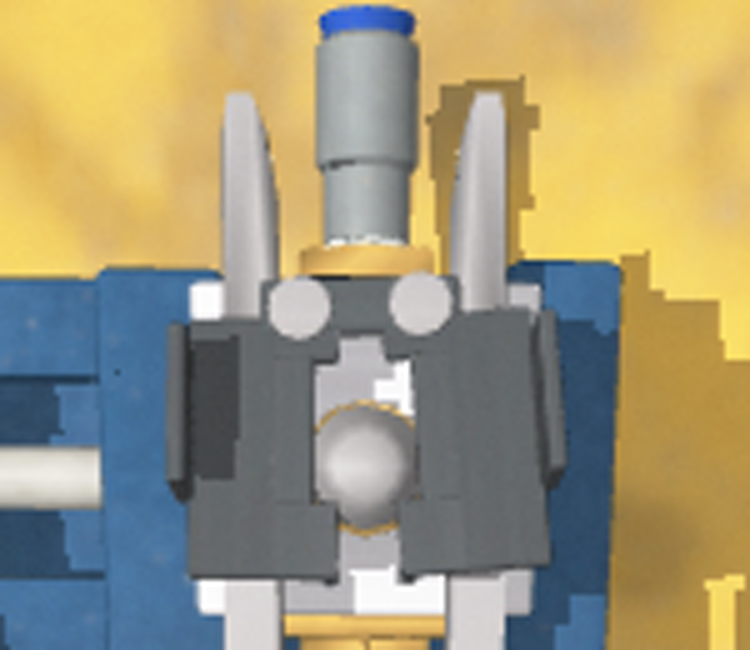

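Emit:
{"name": "step_arm", "arguments": {"rows": [{"tx": 0.01,"ty": 0,"tz": 0,"turn": 0},{"tx": 0.01,"ty": 0,"tz": 0,"turn": 0},{"tx": 0.01,"ty": 0,"tz": 0,"turn": 0},{"tx": 0,"ty": 0,"tz": 0,"turn": 0},{"tx": 0,"ty": 0,"tz": 0,"turn": 0}]}}

```text
time_s: 21.87
eef_pos: [0.5551, -0.0154, 0.0981]
orientation: [180.0, -0.0, -6.1]
ft_force: [0.2, 0.1, -2.7]
opening: 0.224
```

Emit:
{"name": "step_arm", "arguments": {"rows": [{"tx": 0.01,"ty": 0,"tz": 0,"turn": 0},{"tx": 0.01,"ty": 0,"tz": 0,"turn": 0},{"tx": 0.01,"ty": 0,"tz": 0,"turn": 0},{"tx": 0.01,"ty": 0,"tz": 0,"turn": 0},{"tx": 0,"ty": 0,"tz": 0,"turn": 0},{"tx": 0,"ty": 0,"tz": 0,"turn": 0}]}}

```text
time_s: 22.37
eef_pos: [0.5599, -0.0159, 0.0981]
orientation: [180.0, -0.0, -6.1]
ft_force: [-0.8, 0.1, -3.1]
opening: 0.223
```

Run:
```python
from h import *
s,a=snap('wrist','w17.png'); print(s['eef_pos'],s['orientation'],s['ft_force'],s['torque'])
crop(a,250,20,400,170,5,'w17c.png')
```

```text
[ 0.5598627  -0.01591219  0.09806947] [ 1.79999616e+02 -1.65894038e-02 -6.14858338e+00] [-0.75040798  0.07152986 -3.05188088] [0.01585335 0.00390158 0.00899409]
```

View pics/w17c.png

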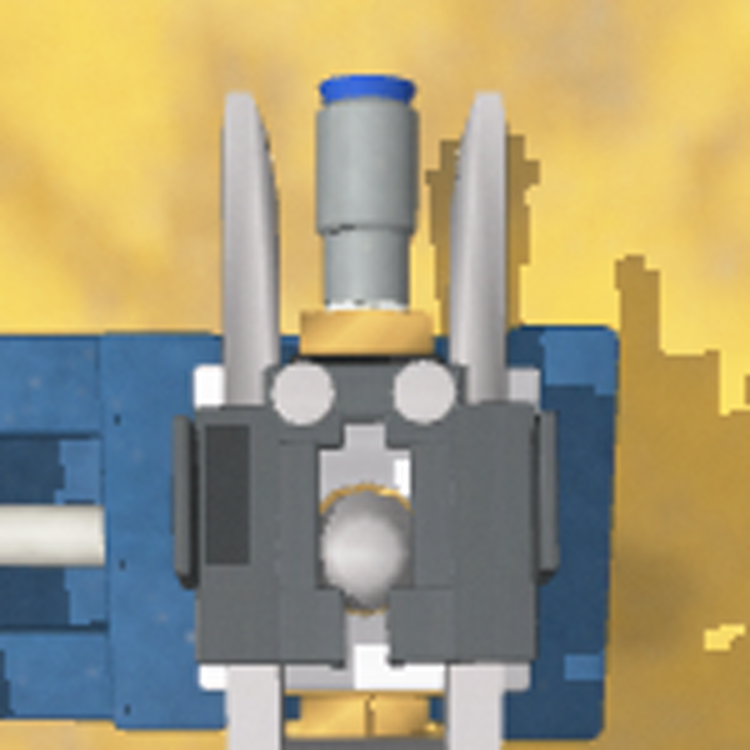

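The clip lies loose on the fork above the shoulder, with its legs closing round the nose and no push left. I'll go about 7 mm further so it sits on the flat part of the fork, then lift slowly.

Emit:
{"name": "step_arm", "arguments": {"rows": [{"tx": 0.01,"ty": 0,"tz": 0,"turn": 0},{"tx": 0.01,"ty": 0,"tz": 0,"turn": 0},{"tx": 0.01,"ty": 0,"tz": 0,"turn": 0},{"tx": 0.01,"ty": 0,"tz": 0,"turn": 0},{"tx": 0.01,"ty": 0,"tz": 0,"turn": 0},{"tx": 0.01,"ty": 0,"tz": 0,"turn": 0},{"tx": 0,"ty": 0,"tz": 0,"turn": 0},{"tx": 0,"ty": 0,"tz": 0,"turn": 0}]}}

```text
time_s: 23.08
eef_pos: [0.567, -0.0167, 0.0981]
orientation: [-180.0, -0.0, -6.2]
ft_force: [0.6, 0.8, -3.5]
opening: 0.222
```

Emit:
{"name": "step_arm", "arguments": {"rows": [{"tx": 0,"ty": 0,"tz": -0.012,"turn": 0},{"tx": 0,"ty": 0,"tz": -0.012,"turn": 0},{"tx": 0,"ty": 0,"tz": -0.012,"turn": 0},{"tx": 0,"ty": 0,"tz": -0.012,"turn": 0},{"tx": 0,"ty": 0,"tz": -0.012,"turn": 0},{"tx": 0,"ty": 0,"tz": 0,"turn": 0}]}}

```text
time_s: 23.58
eef_pos: [0.567, -0.0167, 0.1057]
orientation: [180.0, -0.0, -6.2]
ft_force: [-0.3, 0.2, -1.6]
opening: 0.227
```

Run:
```python
from h import *
s,a=snap('wrist','w18.png'); print(s['eef_pos'],s['orientation'],s['ft_force'],s['torque'])
crop(a,250,20,400,170,5,'w18c.png')
```

```text
[ 0.56704616 -0.01667692  0.105719  ] [ 1.79997412e+02 -4.17969051e-02 -6.15144240e+00] [-0.28368308  0.17469547 -1.64299189] [ 0.0642336  -0.01088254 -0.00438969]
```

View pics/w18c.png

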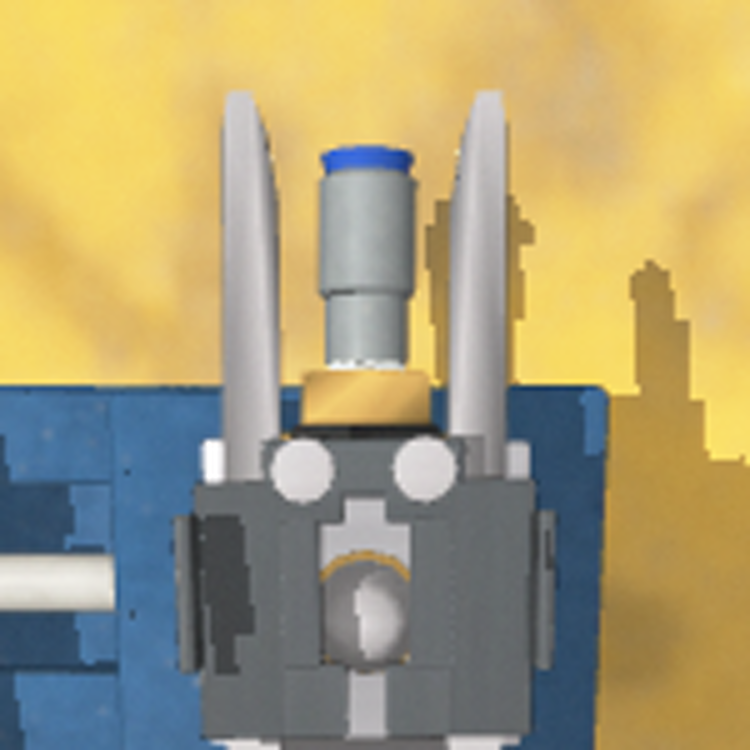

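The clip rides level on the fork with its hole clearing the nose. I'll lift further.

Emit:
{"name": "step_arm", "arguments": {"rows": [{"tx": 0,"ty": 0,"tz": -0.02,"turn": 0},{"tx": 0,"ty": 0,"tz": -0.04,"turn": 0},{"tx": 0,"ty": 0,"tz": -0.06,"turn": 0},{"tx": 0,"ty": 0,"tz": -0.08,"turn": 0},{"tx": 0,"ty": 0,"tz": -0.06,"turn": 0},{"tx": 0,"ty": 0,"tz": -0.03,"turn": 0},{"tx": 0,"ty": 0,"tz": 0,"turn": 0}]}}

```text
time_s: 24.22
eef_pos: [0.5677, -0.0168, 0.1417]
orientation: [180.0, -0.2, -6.1]
ft_force: [0.4, 0.4, -3.0]
opening: 0.222
```

Run:
```python
from h import *
s,a=snap('wrist','w19.png'); print(s['eef_pos'],s['orientation'],s['ft_force'],s['torque'])
crop(a,220,0,420,180,4,'w19c.png')
```

```text
[ 0.56773505 -0.01683207  0.14173832] [ 1.79982172e+02 -1.65903050e-01 -6.14739996e+00] [ 0.41343371  0.40072965 -3.04380567] [ 0.06963881  0.04726386 -0.01250734]
```

View pics/w19c.png

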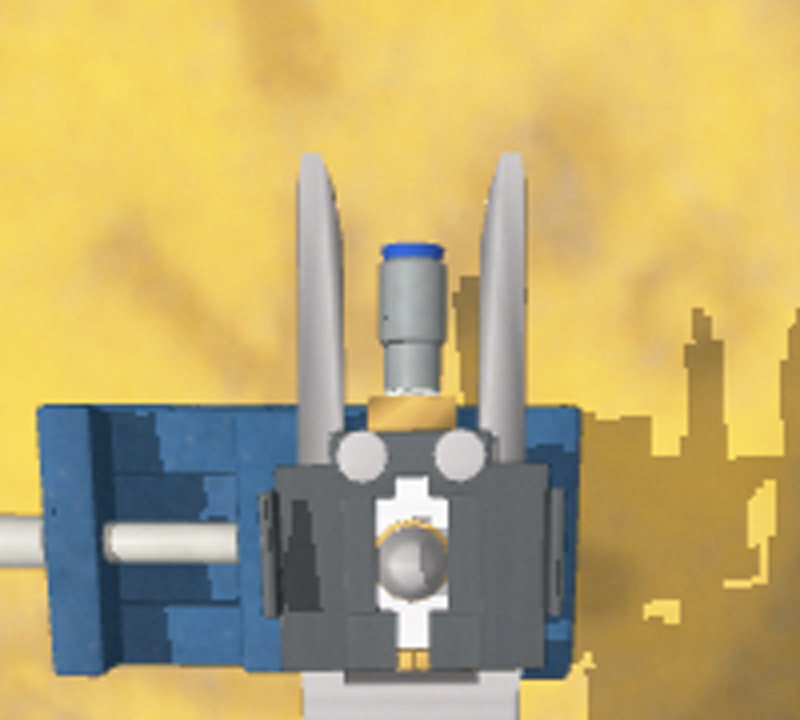

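The clip is off the stem and sits squarely on the fork. I'll carry it smoothly to the free spot where the fork lay.

Emit:
{"name": "step_arm", "arguments": {"rows": [{"tx": -0.02,"ty": -0.02,"tz": 0,"turn": 0},{"tx": -0.04,"ty": -0.045,"tz": 0,"turn": 0},{"tx": -0.07,"ty": -0.075,"tz": 0,"turn": 0},{"tx": -0.095,"ty": -0.1,"tz": 0,"turn": 0},{"tx": -0.12,"ty": -0.125,"tz": 0,"turn": 0},{"tx": -0.12,"ty": -0.125,"tz": 0,"turn": 0},{"tx": -0.12,"ty": -0.125,"tz": 0,"turn": 0},{"tx": -0.12,"ty": -0.125,"tz": 0,"turn": 0}]}}

```text
time_s: 24.93
eef_pos: [0.49, 0.0826, 0.1398]
orientation: [-180.0, 0.1, -6.1]
ft_force: [0.2, -0.5, -2.2]
opening: 0.224
```

Emit:
{"name": "step_arm", "arguments": {"rows": [{"tx": -0.12,"ty": -0.125,"tz": 0,"turn": 0},{"tx": -0.12,"ty": -0.125,"tz": 0,"turn": 0},{"tx": -0.095,"ty": -0.1,"tz": 0,"turn": 0},{"tx": -0.07,"ty": -0.075,"tz": 0,"turn": 0},{"tx": -0.04,"ty": -0.045,"tz": 0,"turn": 0},{"tx": -0.02,"ty": -0.02,"tz": 0,"turn": 0},{"tx": 0,"ty": 0,"tz": 0,"turn": 0}]}}

```text
time_s: 25.52
eef_pos: [0.4426, 0.1457, 0.1401]
orientation: [180.0, -0.0, -6.1]
ft_force: [0.4, -1.6, -1.6]
opening: 0.221
```

Emit:
{"name": "step_arm", "arguments": {"rows": [{"tx": 0,"ty": 0,"tz": 0.03,"turn": 0},{"tx": 0,"ty": 0,"tz": 0.07,"turn": 0},{"tx": 0,"ty": 0,"tz": 0.12,"turn": 0},{"tx": 0,"ty": 0,"tz": 0.15,"turn": 0},{"tx": 0,"ty": 0,"tz": 0.15,"turn": 0},{"tx": 0,"ty": 0,"tz": 0.15,"turn": 0},{"tx": 0,"ty": 0,"tz": 0.12,"turn": 0},{"tx": 0,"ty": 0,"tz": 0.09,"turn": 0}]}}

```text
time_s: 26.18
eef_pos: [0.4424, 0.1443, 0.0322]
orientation: [180.0, 0.1, -6.2]
ft_force: [0.2, -0.9, -2.7]
opening: 0.219
```

Emit:
{"name": "step_arm", "arguments": {"rows": [{"tx": 0,"ty": 0,"tz": 0.06,"turn": 0},{"tx": 0,"ty": 0,"tz": 0.04,"turn": 0},{"tx": 0,"ty": 0,"tz": 0.03,"turn": 0},{"tx": 0,"ty": 0,"tz": 0.02,"turn": 0},{"tx": 0,"ty": 0,"tz": 0,"turn": 0},{"tx": 0,"ty": 0,"tz": 0,"turn": 0},{"tx": 0,"ty": 0,"tz": 0,"turn": 0}]}}

```text
time_s: 26.77
eef_pos: [0.4435, 0.1452, 0.017]
orientation: [-180.0, -0.1, -6.1]
ft_force: [0.2, -0.2, -2.3]
opening: 0.223
```

Run:
```python
from h import *
s,a=snap('wrist','w20.png'); print(s['eef_pos'],s['orientation'],s['ft_force'],s['torque'])
crop(a,220,0,420,180,4,'w20c.png')
```

```text
[0.44348946 0.14521806 0.0169594 ] [-1.79986084e+02 -6.50743387e-02 -6.14590047e+00] [ 0.21047034 -0.20898073 -2.33329334] [-0.03382788 -0.00854661 -0.0084524 ]
```

View pics/w20c.png

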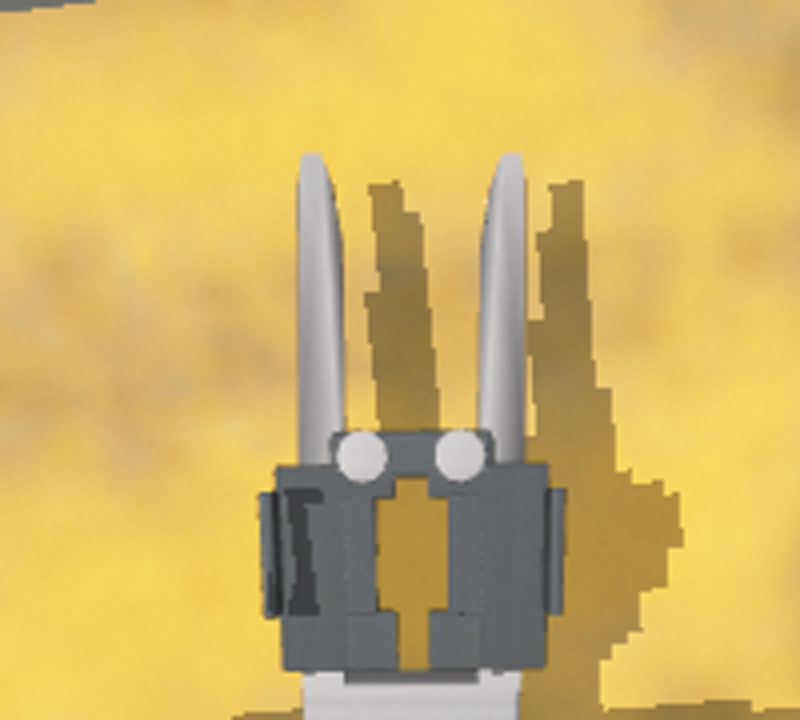

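The clip is still in the same place on the fork. Lowering to the table.

Emit:
{"name": "step_arm", "arguments": {"rows": [{"tx": 0,"ty": 0,"tz": 0.03,"turn": 0},{"tx": 0,"ty": 0,"tz": 0.03,"turn": 0},{"tx": 0,"ty": 0,"tz": 0.02,"turn": 0},{"tx": 0,"ty": 0,"tz": 0.015,"turn": 0},{"tx": 0,"ty": 0,"tz": 0.01,"turn": 0},{"tx": 0,"ty": 0,"tz": 0,"turn": 0},{"tx": 0,"ty": 0,"tz": 0,"turn": 0}]}}

```text
time_s: 27.4
eef_pos: [0.443, 0.1451, 0.0037]
orientation: [180.0, 0.0, -6.2]
ft_force: [-0.5, 0.7, -2.2]
opening: 0.224
```

Emit:
{"name": "step_arm", "arguments": {"rows": [{"tx": 0,"ty": 0,"tz": 0.005,"turn": 0},{"tx": 0,"ty": 0,"tz": 0,"turn": 0},{"tx": 0,"ty": 0,"tz": 0,"turn": 0}]}}

```text
time_s: 27.65
eef_pos: [0.4431, 0.1451, 0.0033]
orientation: [-180.0, -0.0, -6.2]
ft_force: [0.5, 0.7, -2.2]
opening: 0.222
```

Emit:
{"name": "step_arm", "arguments": {"rows": [{"tx": 0,"ty": 0,"tz": 0.005,"turn": 0},{"tx": 0,"ty": 0,"tz": 0,"turn": 0},{"tx": 0,"ty": 0,"tz": 0,"turn": 0}]}}

```text
time_s: 27.9
eef_pos: [0.443, 0.1451, 0.0027]
orientation: [-180.0, -0.0, -6.2]
ft_force: [-0.3, -0.3, -2.8]
opening: 0.224
```

Emit:
{"name": "step_arm", "arguments": {"hand": -0.4, "rows": [{"tx": 0,"ty": 0,"tz": 0,"turn": 0},{"tx": 0,"ty": 0,"tz": 0,"turn": 0},{"tx": 0,"ty": 0,"tz": 0,"turn": 0},{"tx": 0,"ty": 0,"tz": 0,"turn": 0},{"tx": 0,"ty": 0,"tz": 0,"turn": 0},{"tx": 0,"ty": 0,"tz": 0,"turn": 0},{"tx": 0,"ty": 0,"tz": 0,"turn": 0}]}}

```text
time_s: 28.48
eef_pos: [0.4431, 0.1452, 0.0027]
orientation: [-180.0, -0.0, -6.1]
ft_force: [-0.4, -0.0, -0.0]
opening: 0.671
```

Fork released. I'll rise and look at the clip from above.

Emit:
{"name": "step_arm", "arguments": {"rows": [{"tx": 0,"ty": 0,"tz": -0.08,"turn": 0},{"tx": 0,"ty": 0,"tz": -0.2,"turn": 0},{"tx": 0,"ty": 0,"tz": -0.2,"turn": 0},{"tx": 0,"ty": 0,"tz": -0.1,"turn": 0},{"tx": 0,"ty": 0,"tz": 0,"turn": 0},{"tx": 0,"ty": 0,"tz": 0,"turn": 0},{"tx": 0,"ty": 0,"tz": 0,"turn": 0}]}}

```text
time_s: 29.07
eef_pos: [0.4424, 0.1451, 0.0718]
orientation: [180.0, 0.0, -6.1]
ft_force: [0.2, 0.1, 0.3]
opening: 0.701
```

Run:
```python
from h import *
s,a=snap('wrist','w21.png'); print(s['eef_pos'],s['orientation'],s['ft_force'],s['opening'])
np.save('w21s.npy',s,allow_pickle=True)
crop(a,250,20,400,200,4,'w21c.png')
```

```text
[0.4424328  0.14506578 0.07181611] [ 1.79990427e+02  4.70029359e-02 -6.14935281e+00] [0.22748009 0.10880901 0.31321594] 0.7013162129886137
```

Emit:
{"name": "step_arm", "arguments": {"rows": [{"tx": 0.1,"ty": 0,"tz": 0,"turn": 0},{"tx": 0.2,"ty": 0,"tz": 0,"turn": 0},{"tx": 0.1,"ty": 0,"tz": 0,"turn": 0},{"tx": 0,"ty": 0,"tz": 0,"turn": 0},{"tx": 0,"ty": 0,"tz": 0,"turn": 0},{"tx": 0,"ty": 0,"tz": 0,"turn": 0}]}}

```text
time_s: 29.62
eef_pos: [0.4889, 0.14, 0.0712]
orientation: [180.0, 0.2, -6.2]
ft_force: [-0.4, 1.3, -0.3]
opening: 0.7
```

Run:
```python
from h import *
s,a=snap('wrist','w22.png'); print(s['eef_pos'],s['orientation'],s['ft_force'],s['opening'])
np.save('w22s.npy',s,allow_pickle=True)
crop(a,250,100,400,260,4,'w22c.png')
```

```text
[0.48894599 0.14002293 0.0711734 ] [179.97443682   0.18579242  -6.15150587] [-0.36263759  1.34572069 -0.27876899] 0.699612462544865
```

View pics/w21c.png

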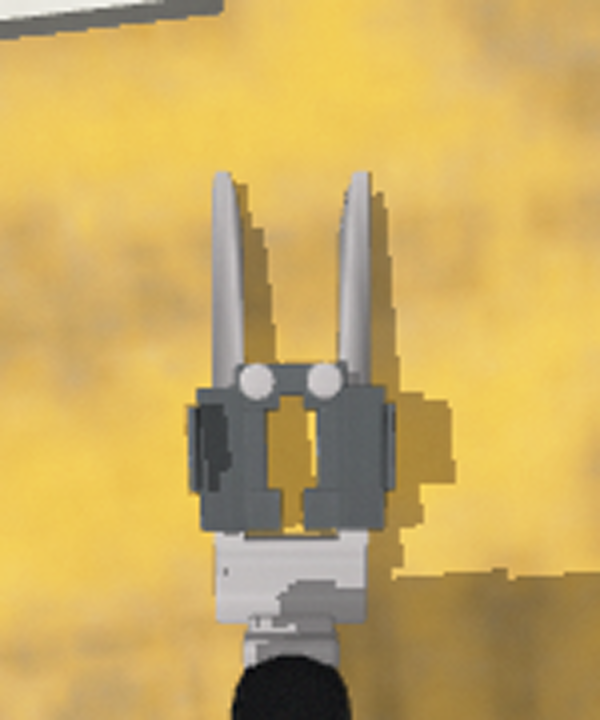

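View pics/w22c.png

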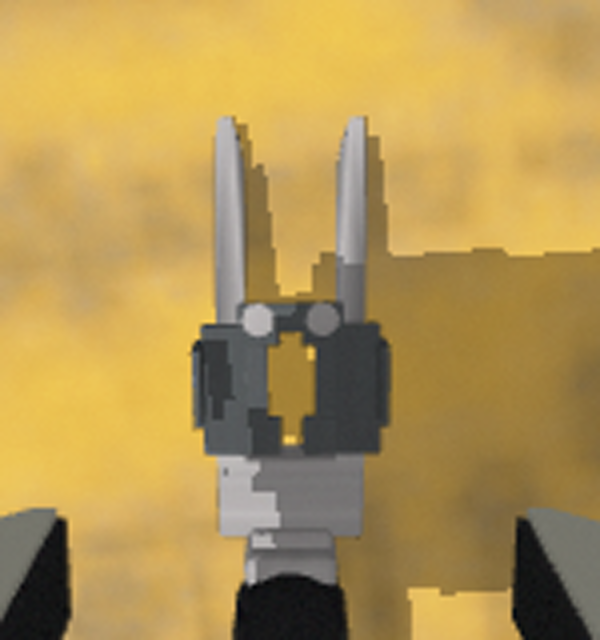

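Run:
```python
from h import *
a=np.load('w21s.npy',allow_pickle=True).item();b=np.load('w22s.npy',allow_pickle=True).item()
A=lambda u,v: ray('wrist',(250+u/4-.4,20+v/4-.4),a)
B=lambda u,v: ray('wrist',(250+u/4-.4,100+v/4-.4),b)
P=[]
for n,p,q in [('Lr',(190,404),(195,340)),('Lf',(190,490),(195,425)),('Rr',(392,403),(387,338)),('Rf',(392,490),(387,422)),('rivL',(257,381),(258,321)),('rivR',(324,381),(322,319)),('fL',(202,530),(207,455)),('fR',(385,530),(379,453))]:
    x,r=tri([A(*p),B(*q)]); P.append(x); print(n,x.round(4),np.round(r,4))
c=np.mean(P[:4],0);print('ear centre',c, 'widths',np.linalg.norm(P[0]-P[2]))
T=tool_pose(b); print('in tool',np.linalg.inv(T)[:3]@np.r_[c,1])
```

```text
Lr [0.512  0.1555 0.013 ] [0. 0.]
Lf [0.4973 0.1568 0.0196] [0. 0.]
Rr [0.5083 0.1194 0.0121] [0. 0.]
Rf [0.4933 0.1211 0.017 ] [0. 0.]
rivL [0.5146 0.1431 0.0146] [0. 0.]
rivR [0.5134 0.1313 0.0128] [0. 0.]
fL [0.4896 0.156  0.014 ] [0.0001 0.0001]
fR [0.4858 0.1228 0.0122] [0.0001 0.0001]
ear centre [0.5027265  0.13822329 0.0154163 ] widths 0.0362348699387019
in tool [0.01407474 0.00028773 0.05571189]
```

Ear centre is at (0.503, 0.138), with ear tops at about 0.02 m and a span of 36 mm. I'll go down and grip it lightly.

Emit:
{"name": "step_arm", "arguments": {"rows": [{"tx": 0.06,"ty": 0,"tz": 0,"turn": 0},{"tx": 0.055,"ty": 0.002,"tz": 0.1,"turn": 0},{"tx": 0,"ty": 0,"tz": 0.15,"turn": 0},{"tx": 0,"ty": 0,"tz": 0.15,"turn": 0},{"tx": 0,"ty": 0,"tz": 0.1,"turn": 0},{"tx": 0,"ty": 0,"tz": 0.05,"turn": 0},{"tx": 0,"ty": 0,"tz": 0,"turn": 0},{"tx": 0,"ty": 0,"tz": 0,"turn": 0}]}}

```text
time_s: 30.33
eef_pos: [0.5045, 0.1383, 0.0064]
orientation: [180.0, 0.0, -6.1]
ft_force: [-0.7, 0.4, 0.6]
opening: 0.703
```

Emit:
{"name": "step_arm", "arguments": {"rows": [{"tx": 0,"ty": 0,"tz": 0.02,"turn": 0},{"tx": 0,"ty": 0,"tz": 0,"turn": 0},{"tx": 0,"ty": 0,"tz": 0,"turn": 0}]}}

```text
time_s: 30.58
eef_pos: [0.5049, 0.1383, 0.0045]
orientation: [-180.0, -0.1, -6.1]
ft_force: [-0.8, -0.1, -0.7]
opening: 0.698
```

Emit:
{"name": "step_arm", "arguments": {"hand": 1, "force": 8, "rows": [{"tx": 0,"ty": 0,"tz": 0,"turn": 0},{"tx": 0,"ty": 0,"tz": 0,"turn": 0},{"tx": 0,"ty": 0,"tz": 0,"turn": 0},{"tx": 0,"ty": 0,"tz": 0,"turn": 0},{"tx": 0,"ty": 0,"tz": 0,"turn": 0},{"tx": 0,"ty": 0,"tz": 0,"turn": 0},{"tx": 0,"ty": 0,"tz": 0,"turn": 0},{"tx": 0,"ty": 0,"tz": 0,"turn": 0}]}}

```text
time_s: 31.25
eef_pos: [0.5045, 0.1383, 0.0039]
orientation: [-180.0, -0.0, -6.2]
ft_force: [-1.2, -0.1, 1.1]
opening: 0.386
```

Emit:
{"name": "step_arm", "arguments": {"rows": [{"tx": 0,"ty": 0,"tz": 0,"turn": 0},{"tx": 0,"ty": 0,"tz": 0,"turn": 0},{"tx": 0,"ty": 0,"tz": -0.03,"turn": 0},{"tx": 0,"ty": 0,"tz": -0.06,"turn": 0},{"tx": 0,"ty": 0,"tz": -0.1,"turn": 0},{"tx": 0,"ty": 0,"tz": -0.1,"turn": 0},{"tx": 0,"ty": 0,"tz": 0,"turn": 0}]}}

```text
time_s: 31.83
eef_pos: [0.5062, 0.1384, 0.0411]
orientation: [-180.0, -0.2, -6.1]
ft_force: [0.3, 0.7, -0.4]
opening: 0.387
```

Run:
```python
from h import *
s,a=snap('wrist','w23.png'); print(s['eef_pos'],s['orientation'],s['ft_force'],s['opening'])
s,a=snap('scene','s23.png'); crop(a,250,180,410,300,4,'s23c.png')
```

```text
[0.5062344  0.13842816 0.04110743] [-179.95968021   -0.24238062   -6.14365336] [ 0.33082881  0.66701742 -0.38521915] 0.3870897603166363
```

View pics/w23.png

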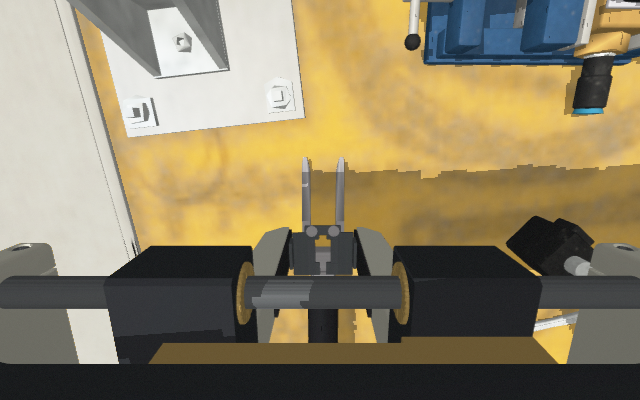

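View pics/s23c.png

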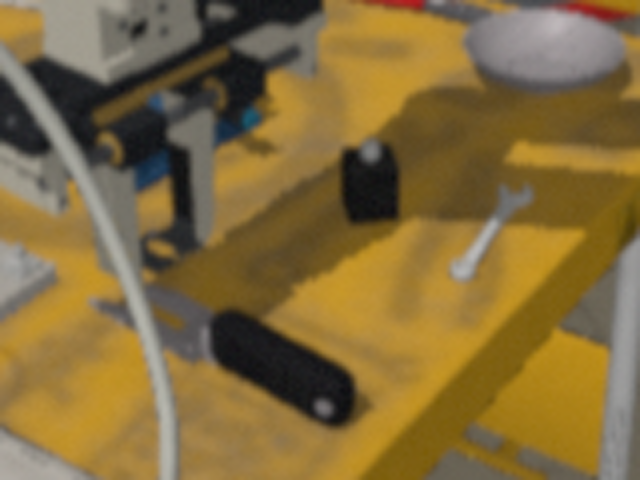

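The clip is held between the fingers (opening 36 mm), and the fork stayed flat on the table. Next I need the dish centre.

Run:
```python
from h import *
s4=np.load('w4s.npy',allow_pickle=True).item()
for fn,name,box,s in [('top0.png','top',(375,205,440,270),None),('w4.png','wrist',(465,140,590,255),s4)]:
    im=cv2.imread('pics/'+fn); u0,v0,u1,v1=box
    c=im[v0:v1,u0:u1]; hsv=cv2.cvtColor(c,cv2.COLOR_BGR2HSV)
    m=((hsv[:,:,1]<70)&(hsv[:,:,2]>60)).astype(np.uint8)
    m=cv2.morphologyEx(m,cv2.MORPH_OPEN,np.ones((3,3),np.uint8))
    cs,_=cv2.findContours(m,cv2.RETR_EXTERNAL,cv2.CHAIN_APPROX_NONE); k=max(cs,key=cv2.contourArea)
    k=cv2.convexHull(k)
    pts=np.array([onz(ray(name,p[0]+[u0,v0],s),.026)[:2] for p in k])
    A=np.c_[2*pts,np.ones(len(pts))]; x=np.linalg.lstsq(A,(pts**2).sum(1),rcond=None)[0]
    (c2,r)=cv2.minEnclosingCircle(pts.astype(np.float32))
    print(fn,len(k),x[:2],np.sqrt(x[2]+x[:2]@x[:2]),c2,r)
```

```text
top0.png 26 [ 0.46842539 -0.21478252] 0.05346039965240238 (0.4684025049209595, -0.21483445167541504) 0.0539841465651989
w4.png 41 [ 0.46736596 -0.2156903 ] 0.054320321764489234 (0.4671894907951355, -0.2156163603067398) 0.05469731241464615
```

Emit:
{"name": "step_arm", "arguments": {"rows": [{"tx": 0,"ty": 0,"tz": -0.12,"turn": 0},{"tx": 0,"ty": 0,"tz": -0.2,"turn": 0},{"tx": 0,"ty": 0.05,"tz": -0.2,"turn": 0},{"tx": 0,"ty": 0.1,"tz": -0.08,"turn": 0},{"tx": 0,"ty": 0.15,"tz": 0,"turn": 0},{"tx": 0,"ty": 0.2,"tz": 0,"turn": 0},{"tx": 0,"ty": 0.25,"tz": 0,"turn": 0},{"tx": 0,"ty": 0.25,"tz": 0,"turn": 0}]}}

```text
time_s: 32.6
eef_pos: [0.4906, 0.0177, 0.1098]
orientation: [180.0, 0.1, -6.1]
ft_force: [1.2, -0.0, -0.2]
opening: 0.391
```

Emit:
{"name": "step_arm", "arguments": {"rows": [{"tx": 0,"ty": 0.25,"tz": 0,"turn": 0},{"tx": 0,"ty": 0.25,"tz": 0,"turn": 0},{"tx": 0,"ty": 0.25,"tz": 0,"turn": 0},{"tx": 0,"ty": 0.25,"tz": 0,"turn": 0},{"tx": 0,"ty": 0.25,"tz": 0,"turn": 0},{"tx": 0,"ty": 0.25,"tz": 0,"turn": 0},{"tx": 0,"ty": 0.2,"tz": 0,"turn": 0},{"tx": 0,"ty": 0.15,"tz": 0,"turn": 0}]}}

```text
time_s: 33.27
eef_pos: [0.4665, -0.2043, 0.1096]
orientation: [180.0, 0.1, -6.3]
ft_force: [-0.2, 0.2, -1.2]
opening: 0.387
```

Emit:
{"name": "step_arm", "arguments": {"rows": [{"tx": 0,"ty": 0.08,"tz": 0,"turn": 0},{"tx": 0,"ty": 0.03,"tz": 0,"turn": 0},{"tx": 0,"ty": 0,"tz": 0,"turn": 0},{"tx": 0,"ty": 0,"tz": 0,"turn": 0}]}}

```text
time_s: 33.6
eef_pos: [0.466, -0.214, 0.1102]
orientation: [-179.9, 0.0, -6.1]
ft_force: [-0.3, 0.4, -0.6]
opening: 0.389
```

Run:
```python
from h import *
s,a=snap('wrist','w24.png'); print(s['eef_pos'],s['orientation'],s['ft_force'],s['opening'])
```

```text
[ 0.46602781 -0.21404801  0.11020561] [-1.79946223e+02  4.88388925e-02 -6.14971992e+00] [-0.34962537  0.40596512 -0.55677583] 0.38867476993093353
```

View pics/w24.png

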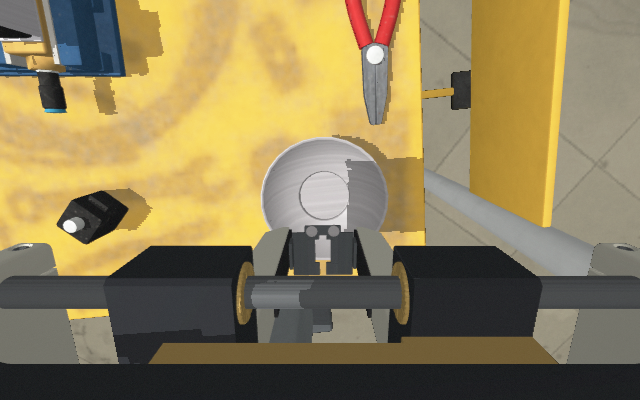

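The clip is held, and the dish is centred laterally under the tool (centre at u≈323). I'll lower into it and release.

Emit:
{"name": "step_arm", "arguments": {"rows": [{"tx": 0,"ty": 0,"tz": 0.08,"turn": 0},{"tx": 0,"ty": 0,"tz": 0.15,"turn": 0},{"tx": 0,"ty": 0,"tz": 0.18,"turn": 0},{"tx": 0,"ty": 0,"tz": 0.15,"turn": 0},{"tx": 0,"ty": 0,"tz": 0.1,"turn": 0},{"tx": 0,"ty": 0,"tz": 0.05,"turn": 0},{"tx": 0,"ty": 0,"tz": 0,"turn": 0},{"tx": 0,"ty": 0,"tz": 0,"turn": 0}]}}

```text
time_s: 34.32
eef_pos: [0.4665, -0.2143, 0.0253]
orientation: [-180.0, 0.0, -6.1]
ft_force: [0.6, 0.4, -0.0]
opening: 0.388
```

Emit:
{"name": "step_arm", "arguments": {"hand": 0.08, "rows": [{"tx": 0,"ty": 0,"tz": 0,"turn": 0},{"tx": 0,"ty": 0,"tz": 0,"turn": 0},{"tx": 0,"ty": 0,"tz": 0,"turn": 0},{"tx": 0,"ty": 0,"tz": 0,"turn": 0},{"tx": 0,"ty": 0,"tz": 0,"turn": 0}]}}

```text
time_s: 34.73
eef_pos: [0.4666, -0.2151, 0.0259]
orientation: [180.0, -0.0, -6.1]
ft_force: [-0.4, -0.2, -0.4]
opening: 0.456
```

Emit:
{"name": "step_arm", "arguments": {"rows": [{"tx": 0,"ty": 0,"tz": -0.05,"turn": 0},{"tx": 0,"ty": 0,"tz": -0.15,"turn": 0},{"tx": 0,"ty": 0,"tz": -0.25,"turn": 0},{"tx": -0.1,"ty": 0,"tz": -0.25,"turn": 0},{"tx": -0.2,"ty": 0,"tz": -0.25,"turn": 0},{"tx": -0.2,"ty": 0,"tz": -0.1,"turn": 0},{"tx": 0,"ty": 0,"tz": 0,"turn": 0},{"tx": 0,"ty": 0,"tz": 0,"turn": 0}]}}

```text
time_s: 35.4
eef_pos: [0.4067, -0.2088, 0.1528]
orientation: [179.9, -0.1, -6.2]
ft_force: [0.9, 0.5, -0.2]
opening: 0.46
```

Run:
```python
from h import *
s,a=snap('wrist','w25.png'); print(s['eef_pos'],s['ft_force'],s['opening'],s['time_s'])
s,a=snap('scene','s25.png'); crop(a,250,160,420,300,4,'s25c.png')
```

```text
[ 0.40672622 -0.20879715  0.15281935] [ 0.851712    0.52437586 -0.22477523] 0.46027160729147754 35.4
```

View pics/w25.png

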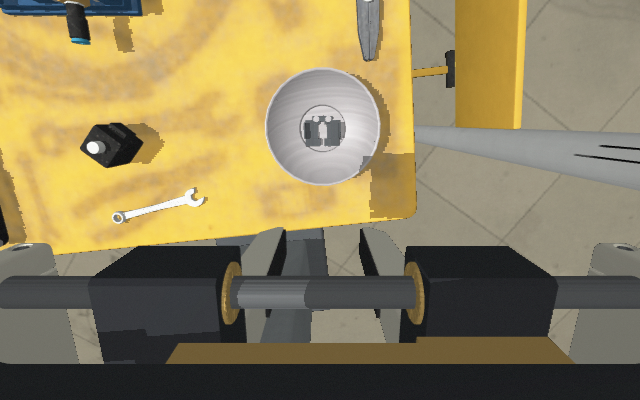

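View pics/s25c.png

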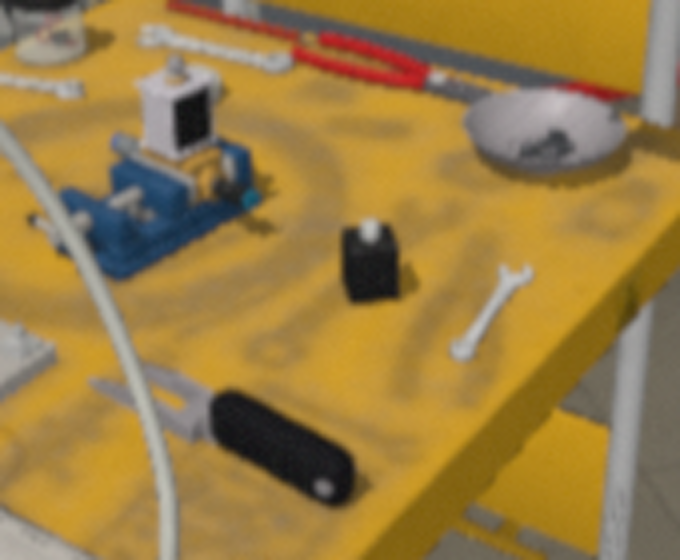

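The clip lies flat at the centre of the dish (323,129). The fork is flat on the table, the spare coil hasn't been touched, and the gripper is clear, so I'm handing in.

Run:
```python
from h import *
print(sign_off())
```

```text
the job is handed in; nothing more can be done
None
```

The clip is off the valve and in the steel dish, the fork is flat on the table, and I handed the job in at about 35.5 s of the 67 s allowed. The hand-in gives no verdict.

- **Finding the gap:** I touched the top of the clip lightly with the tines (about 4.5 N at most). That put the plate at about 0.0937 m, which agrees with the camera measurement. I then backed out, corrected about 1 mm of sideways offset, and the tines went under the clip with no noticeable force.
- **Wedging:** The highest push I read was 10.9 N. At that point the tips had started to bear on the plate, so I raised the fork 0.5 mm twice. The force fell to about 0 as the clip rode up over the shoulder. I went on to about 50 mm past the stem axis and lifted the clip off on the fork.
- **Placing:** I laid the fork down where it had first lain, gripped the clip by its ears at 8 N and dropped it into the dish.

**Last checks:** The final wrist and scene pictures show the clip flat in the centre of the upright dish. The fork is flat on the table, the spare coil is where it stood, the stem is bare and the gripper is clear of everything.

**Limits of these checks:**
- I only have wrist-force readings from the end of each move, so the contact forces on the clip and valve were not measured directly.
- The camera estimates of the valve's turn ranged from -5° to -8°. I used -6°, and the close-up pictures showed that to be right.

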